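# Clear the printing table: plates into the case, woodblocks onto the drying rails

## Robot

A 6-joint arm with a two-finger parallel gripper is mounted at the origin on the work surface. World frame = base frame: x ahead of the robot, y to its left, z up, the work surface at z = 0. Lengths are in m, angles in rad, forces in N, time in s.
With the tool pointing down it reaches from about 0.325 to 0.875 m from the base axis. Payload 4.4 kg.
Tool frame: the origin (TCP) lies midway between the tips of the shut fingers; the grasp point (between the pads) lies behind it (bot.grip_depth is the z of the grasp point in the tool frame, in m); z points along the fingers, y is the direction in which the jaws open and shut (so a half turn about z gives the same grasp; the last joint's range is limited). The gripper opens to 85 mm and grips with 20 to 120 N. Pads are 22 mm wide; open, the fingers measure 114 mm over their backs; the gripper's body (76 mm by 85 mm) begins 54 mm behind the grasp point. The pads swing forward as they close: fully open they stand 13 mm farther back than shut.
Start: joints at [0.972, 0.207, 1.542, -0, 1.393, -0.15], TCP at [0.249, 0.518, 0.231] pointing down, gripper open.
Joint ranges: [-2.73, 2.73], [-0.86, 2.22], [0.23, 2.46], [-1.11, 4.25], [0.08, 2.63], [-2.82, 2.82]. Speed limits (rad/s): [2.79, 2.79, 3.14, 3.14, 3.14, 3.14].

## Interface

Orientations are given as a rotation vector (axis times angle).
In Python, from rig import bot, vision, spotter gives the robot as it stands.
- The arm moves only by the tool carry_out, never from a script. Its argument "series" is a list of rows, each a list of 7 numbers: the turn, a rotation vector about the tool's x, y, z in rad, then the shift along the tool's x, y, z in cm, then the finger opening in cm, from 0 to 8.54. A call has 1 to 12 rows; each row shifts and turns the pose as measured when the row begins, along the tool's axes as they then stand; what a row does not reach is not made up. A row lasts 1/12 s, in which the tool goes at most 41.7 mm and 7.16 degrees, less where a joint would pass 70% of its speed; a pose out of reach is approached as far as the arm can. A call with a gripper value outside its range is refused whole. The fingers move at their own pace and stop on an object; "squeeze" is the grip in N (left out, the last holds). Time passes only in rows, so rows that do not move let the fingers close. It gives the time, the measured TCP pose, the force and the opening at its end, in the units of the state.
- bot.observe(): the state, without advancing time (a new reading comes with each control period).
- vision.read_camera(name): name is "side" or "top"; returns a dict with "img" (400x640x3 uint8, red, green, blue), "intrinsics" (3x3 intrinsics, pixels), "k1" (the pictures are not rectified: a ray, as slopes to the right and down, at radius r is drawn at 1 + k1 r^2 times it, then the intrinsics apply), "eye" and "attitude" of the camera in the world. Camera axes: x right, y up, looking along -z (the intrinsics and any distortion apply to the point x, -y, -z); pixel columns grow to the right and rows downward; lengths in m; the calibration is good to about 2 mm. A picture is of the moment at which its call begins. There is no depth.
- bot.finish_job(): hands the job in, once; it reports no verdict.
Trained networks look in the newest picture that a camera, given by its name, has taken for a name from the list of things; names that differ only in an ending like _2 or _b are one class to them, and where a whole thing is asked for, a point or a joint stands for the part that bears it (a point fixed in the world has none). Each returns a list of dicts, best first, with "conf" (0 to 1); they miss things now and then, are a little off and sometimes report something else, mostly with a low value. They report only what shows in the picture. A call takes as long as a camera call. They do not tell look-alikes from the thing itself.
- spotter.boxes_of(camera, label): "location" ([column, row] in pixels, amid what is visible of it).
- spotter.spot_point(camera, label): "location" ([column, row] in pixels: a listed point, or the origin of a listed thing).
The state is a dict: "clock": time; "joints": joint angles; "joint_vel": joint speeds; "joint_efforts": joint torques, N m; "eef_pos": TCP position; "tcp_rot": TCP orientation; "wrist_force": force on the tool from outside, world axes, zero at the start; "moment": the same for the moment, N m; "finger_gap": finger opening in m.
Only numpy, scipy, OpenCV 4.12 (cv2) and the standard library are available. Lean on these libraries where they do the work, as an engineer would, in place of code of your own. Each camera call takes 0.05 s, during which the arm holds its last target.

## Task

Clear up after printing: slide the gate of the plate case fully open, slide every metal printing plate lying on the table fully home into a slot of the case (one plate to a slot), and once they are all in, slide the gate fully shut again. Lay every wet woodblock on the sloping drying stand, side by side, each lengthwise up the slope, flat on both rails with its lower end against the lip. Leave all the other things on the table standing where they are.

Things in the scene. Friction and masses are not known exactly. Their poses are not given: they have to be found in the camera images.
- block0: one of up to four identical woodblocks (three or four are there): brown slab 84 x 45 x 20 mm with a dark carved face, about 70 g, starting flat on the table. Origin: centre of the slab; x along the 84 mm, y along the 45 mm, z along the 20 mm (out of the dark face). Either face may lie on the rails and either end may be the lower one.
- block1: one of up to four identical woodblocks (three or four are there): brown slab 84 x 45 x 20 mm with a dark carved face, about 70 g, starting flat on the table. Origin: centre of the slab; x along the 84 mm, y along the 45 mm, z along the 20 mm (out of the dark face). Either face may lie on the rails and either end may be the lower one.
- block2: one of up to four identical woodblocks (three or four are there): brown slab 84 x 45 x 20 mm with a dark carved face, about 70 g, starting flat on the table. Origin: centre of the slab; x along the 84 mm, y along the 45 mm, z along the 20 mm (out of the dark face). Either face may lie on the rails and either end may be the lower one.
- block3: one of up to four identical woodblocks (three or four are there): brown slab 84 x 45 x 20 mm with a dark carved face, about 70 g, starting flat on the table. Origin: centre of the slab; x along the 84 mm, y along the 45 mm, z along the 20 mm (out of the dark face). Either face may lie on the rails and either end may be the lower one.
- plate0: one of up to two identical steel printing plates (one or two are there): 110 x 60 x 8 mm, about 150 g, starting flat on the table before the case. Origin: centre of the slab; x along the 110 mm, y along the 60 mm, z along the 8 mm. Either face up and either end first will do.
- plate1: one of up to two identical steel printing plates (one or two are there): 110 x 60 x 8 mm, about 150 g, starting flat on the table before the case. Origin: centre of the slab; x along the 110 mm, y along the 60 mm, z along the 8 mm. Either face up and either end first will do.
- rails: fixed sloping top of the dark wooden drying stand, rising away from the robot at 30 degrees; 330 mm long. Origin: middle of the lip's inner foot, 56 mm above the table; x up the slope, y along the rails, z square off the rail faces (plane z = 0). The lip (inner face at x = 0, 8 mm thick) stands 9 mm above the faces. A block well laid has its centre at x 42, z 10 mm; keep |y| under 140 mm.
- upper_rail (a point): middle of the upper rail's face, at x = 64 mm in the rails' frame. The two rails are 12 mm wide: the lower covers x 4 to 16 mm, the upper x 58 to 70 mm, and there is nothing between them; a laid block overhangs the upper one by 14 mm.
- case: fixed low grey plate case with a clear top, 120 (x) x 77 (y) x 42 (z) mm, at the robot's right; origin: centre of the underside, z up, x inwards from the mouth. Two flat slots one above the other, each 65 mm wide (about y = 0), 11 mm high, 114 mm deep: lower z 12 to 23, upper z 27 to 38 mm. A plate flush with the mouth has its centre at x = -5 mm.
- case_mouth (a point): middle of the lower edge of the case's mouth (x = -60, z = 12 mm in the case's frame); the mouth faces roughly to the robot's left. Before it, on the table, lies the gate's guide strip, 5 mm high, 16 mm wide (case x -76 to -60, y -45 to 155 mm).
- gate (a joint): sliding gate before the case's mouth, an aluminium bar 6 mm thick (case x -70 to -64 mm), 70 mm long, top at 42 mm: 0 = shut, covering the mouth; 0.09 m = fully open, moved 90 mm along the case's +y (then it spans y 55 to 125 mm). It stays where it is left and takes about 1 N to move.
- gate_knob (a point): centre of the gate's black square knob, 14 x 14 mm and 24 mm high, on the middle of the gate's top edge, 42 to 66 mm above the table.
- ink_tin: bystander: ink tin, 60 mm across, 45 mm high, standing between the robot and the woodblocks; origin centre of underside
- tape: bystander: roll of tape lying flat, 84 mm across, 24 mm high; origin centre of underside
- dish: bystander: small white ceramic bowl, 90 mm across, 22 mm high; origin centre of underside
- jar: bystander: ink jar, 64 mm across, 90 mm high, beyond the drying stand; origin centre of underside
- solvent: bystander: white solvent bottle, 72 mm across, 190 mm high; origin centre of underside
- knife: bystander: palette knife lying on the table to the right of the case; origin under its middle
- brush_mug: bystander: blue mug with brushes, 76 mm across, 235 mm high in all; origin centre of underside
There are look-alikes about, which are no part of the job. What is shaped like the block0 but orange is not meant.

How it is judged:
On the way, in this order (a step that is already met when the one before it is completed fails the run):
1. the gate of the plate case is slid open (value of joint gate above 0.075 m), for 0.2 s.
2. every plate is fully home in the case (x of plate0 in the frame of case between -0.011 and 0.006 m and y of plate0 in the frame of case between -0.006 and 0.006 m and z of plate0 in the frame of case between 0.012 and 0.04 m and angle between the z axis of each of plate0, plate1 and the z axis of case, either way round below 0.08 rad and x of plate1 in the frame of case between -0.011 and 0.006 m and y of plate1 in the frame of case between -0.006 and 0.006 m and z of plate1 in the frame of case between 0.012 and 0.04 m), for 0.2 s.
3. the gate is slid shut (value of joint gate below 0.008 m), for 0.2 s.
At the end, for the whole second after the job is handed in: Each plate present is in a slot, standing out under 6 mm; gate shut within 8 mm; each woodblock present lies at rest on both rails, flat (0.12 rad), lengthwise up the slope (0.25 rad), lower end within 8 mm of the lip, centre within 150 mm of the rails' middle (all of step 2 and value of joint gate below 0.008 m and x of block0 in the frame of rails between 0.034 and 0.05 m and y of block0 in the frame of rails between -0.15 and 0.15 m and z of block0 in the frame of rails between 0.005 and 0.015 m and angle between the z axis of each of block0, block1, block2, block3 and the z axis of rails, either way round below 0.12 rad and angle between the x axis of each of block0, block1, block2, block3 and the x axis of rails, either way round below 0.25 rad and linear speed of each of block0, block1, block2, block3 below 0.02 m/s and x of block1 in the frame of rails between 0.034 and 0.05 m and y of block1 in the frame of rails between -0.15 and 0.15 m and z of block1 in the frame of rails between 0.005 and 0.015 m and x of block2 in the frame of rails between 0.034 and 0.05 m and y of block2 in the frame of rails between -0.15 and 0.15 m and z of block2 in the frame of rails between 0.005 and 0.015 m and x of block3 in the frame of rails between 0.034 and 0.05 m and y of block3 in the frame of rails between -0.15 and 0.15 m and z of block3 in the frame of rails between 0.005 and 0.015 m); the robot touches nothing.
It fails at once if one of the other things is pushed more than 4 cm from its place (distance of any of ink_tin, tape, dish, jar, solvent, knife, brush_mug from where it was at the start of the episode above 0.04 m).
It fails at once if one of the other things is knocked over (angle between any of ink_tin, tape, dish, jar, solvent, brush_mug's own z axis and vertical above 0.5 rad).
Of block0, block1, block2, block3 only 3 to 4 are there at a start; the rules pass over those that are not, and their reading is None.
Of plate0, plate1 only 1 to 2 are there at a start; the rules pass over those that are not, and their reading is None.
At some moment in a run one of block0, block1, block2, block3, plate0, plate1 may be knocked a few centimetres aside while the robot is not near it.
It also fails if it takes over 210 s, if anything falls off the work surface, if the arm or the gripper's body presses on something with over 40 N, if the wrist force passes 120 N, or if a joint passes its speed limit or range.

## Working session

There is one attempt and no reset: what is moved stays moved. The work goes in short steps, Python scripts to look and compute and a tool call to move; the robot and the scene stay as the last step left them, time stands still between calls to the robot, and variables do not carry over. Pictures are saved under pics/ and viewed, and the job is handed in when it is done.

Besides the shell and the picture viewer there is one more tool, called after "Request:" in YAML: its name, and indented under it one key for each argument. carry_out: Moves the arm, as the interface text tells. Its arguments: {"type":"object","properties":{"series":{"type":"array"},"squeeze":{"type":"number"}},"required":["series"]}

```bash
ls -la; mkdir -p pics; python3 - <<'E'
from rig import bot, vision, spotter
import cv2
print(bot.observe()); print(bot.grip_depth)
for n in ("top","side"):
    d=vision.read_camera(n); cv2.imwrite(f"pics/{n}0.png",d["img"][:,:,::-1])
    print(n,d["intrinsics"],d["k1"],d["eye"],d["attitude"])
E
```

```text
total 12
drwxr-xr-x  3 agent agent 4096 Dec  7 13:54 .
drwxr-xr-x 23 root  root  4096 Dec  7 13:54 ..
drwxr-xr-x  2 agent agent 4096 Dec  7 13:54 pics
{'clock': 0.0, 'joints': array([ 9.71511393e-01,  2.07401355e-01,  1.54298203e+00, -2.78866191e-05,
        1.39348720e+00, -1.50523120e-01]), 'joint_vel': array([-9.33830111e-04, -6.92674623e-04,  5.32748127e-04, -2.62202470e-03,
        2.23026894e-04,  8.00513605e-05]), 'joint_efforts': array([ 9.09608900e-06, -3.83025384e+01, -2.91594833e+01, -1.39920826e-04,
        1.03271482e-02,  6.21291946e-06]), 'eef_pos': array([0.24905747, 0.51741285, 0.23012303]), 'tcp_rot': array([-0.69882537, -3.06205101,  0.00334456]), 'wrist_force': array([ 0.25526625,  0.42165118, -0.58430036]), 'moment': array([0.00396418, 0.00560338, 0.07094612]), 'finger_gap': 0.08517061954739069}
-0.0187
top [[362.78518753   0.         316.79277578]
 [  0.         362.78518753 198.60474967]
 [  0.           0.           1.        ]] -0.057179332622663746 [ 0.47723585 -0.01331586  1.18846898] [ 0.06349082 -0.04418741 -1.60004017]
side [[403.17978538   0.         319.66089894]
 [  0.         403.17978538 208.0109054 ]
 [  0.           0.           1.        ]] -0.029923908978840032 [ 0.38712913 -1.02271635  0.99966538] [ 0.85665007 -0.07879442 -0.13877107]
```

View pics/top0.png

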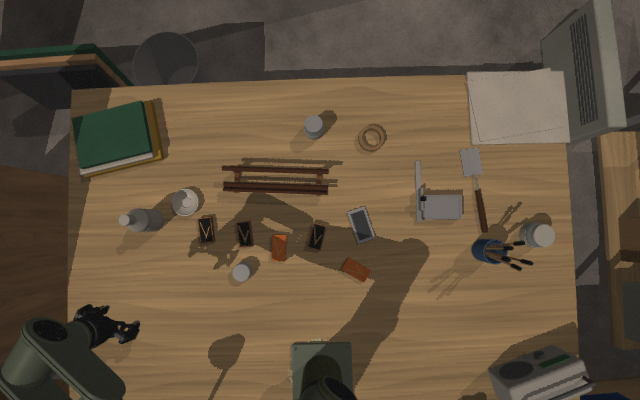

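View pics/side0.png

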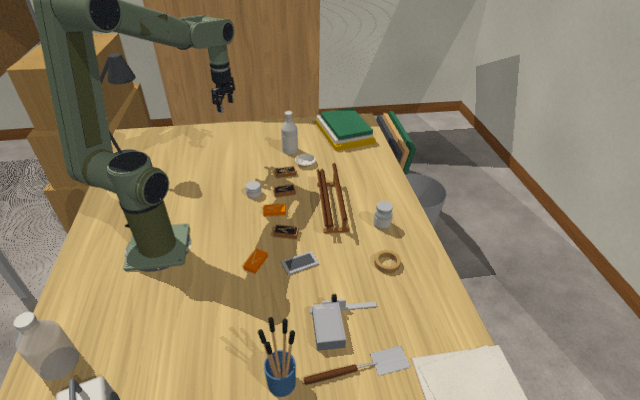

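```bash
cat > h.py <<'E'
import numpy as np, cv2
from scipy.spatial.transform import Rotation as R
from rig import bot, vision, spotter
def proj(d,P):
    P=np.atleast_2d(P); A=R.from_rotvec(d["attitude"]).as_matrix()
    c=(P-d["eye"])@A; s=np.stack([c[:,0]/-c[:,2], -c[:,1]/-c[:,2]],1)
    r2=(s**2).sum(1,keepdims=True); s=s*(1+d["k1"]*r2); K=d["intrinsics"]
    return s*[K[0,0],K[1,1]]+[K[0,2],K[1,2]]
def back(d,uv,z):
    uv=np.atleast_2d(np.array(uv,float)); K=d["intrinsics"]
    s0=(uv-[K[0,2],K[1,2]])/[K[0,0],K[1,1]]; s=s0.copy()
    for _ in range(20): s=s0/(1+d["k1"]*(s**2).sum(1,keepdims=True))
    A=R.from_rotvec(d["attitude"]).as_matrix()
    r=np.stack([s[:,0],-s[:,1],-np.ones(len(s))],1)@A.T
    t=(z-d["eye"][2])/r[:,2]; return d["eye"]+r*t[:,None]
def crop(d,name,c0,r0,c1,r1,f):
    im=d["img"][r0:r1,c0:c1,::-1]; cv2.imwrite(name,cv2.resize(im,None,fx=f,fy=f,interpolation=cv2.INTER_CUBIC))
E
python3 - <<'E'
from h import *
for n in ("top","side"):
    d=vision.read_camera(n)
    if n=="top":
        crop(d,"pics/c1.png",180,150,380,290,4); crop(d,"pics/c2.png",390,140,520,260,5)
    for l,z in [("block0",.01),("plate0",.004),("rails",.056),("upper_rail",.088),("case",0),("case_mouth",.012),("gate_knob",.054),("ink_tin",0),("tape",0),("dish",0),("jar",0),("solvent",0),("knife",0),("brush_mug",0)]:
        print(n,l,[(np.round(o["location"],1).tolist(),round(o["conf"],2),np.round(back(d,o["location"],z)[0,:2],3).tolist()) for o in spotter.spot_point(n,l)])
E
```

```text
top block0 [([354.1, 267.2], 0.9, [0.333, -0.114]), ([277.6, 248.6], 0.87, [0.4, 0.131]), ([207.0, 227.9], 0.86, [0.473, 0.362]), ([320.0, 234.3], 0.76, [0.442, -0.007]), ([481.6, 249.6], 0.52, [0.376, -0.53])]
top plate0 [([359.3, 227.5], 0.75, [0.46, -0.135])]
top rails [([270.3, 184.9], 0.91, [0.603, 0.144])]
top upper_rail [([273.0, 171.6], 0.89, [0.64, 0.131])]
top case [([153.6, 220.2], 0.73, [0.503, 0.545]), ([440.0, 207.8], 0.66, [0.516, -0.404])]
top case_mouth [([422.2, 207.8], 0.72, [0.518, -0.342])]
top gate_knob [([425.4, 199.5], 0.63, [0.542, -0.341])]
top ink_tin []
top tape [([369.6, 138.5], 0.61, [0.754, -0.181]), ([319.3, 237.1], 0.15, [0.433, -0.004])]
top dish [([187.0, 201.0], 0.78, [0.564, 0.431])]
top jar [([313.3, 132.5], 0.86, [0.78, 0.005])]
top solvent [([207.0, 230.6], 0.38, [0.464, 0.365]), ([182.3, 202.5], 0.19, [0.559, 0.447])]
top knife [([477.1, 188.9], 0.98, [0.575, -0.531]), ([367.7, 142.1], 0.6, [0.742, -0.175])]
top brush_mug [([482.6, 249.8], 0.7, [0.374, -0.538])]
side block0 [([253.3, 265.0], 0.87, [0.321, -0.139]), ([283.3, 186.2], 0.79, [0.45
[... 448 characters left out ...]
25.8, 308.4], 0.73, [0.525, -0.338]), ([288.9, 149.6], 0.7, [0.501, 0.525])]
side gate_knob []
side ink_tin [([255.9, 195.6], 0.61, [0.342, 0.23]), ([323.1, 194.3], 0.23, [0.605, 0.202])]
side tape [([390.1, 261.8], 0.74, [0.767, -0.18]), ([324.1, 194.2], 0.6, [0.609, 0.202]), ([295.6, 263.8], 0.54, [0.458, -0.144])]
side dish [([304.1, 163.4], 0.6, [0.557, 0.425])]
side jar [([386.2, 228.6], 0.9, [0.798, -0.024]), ([335.3, 184.5], 0.3, [0.664, 0.258])]
side solvent [([289.1, 153.4], 0.79, [0.5, 0.513]), ([323.6, 192.7], 0.28, [0.608, 0.211]), ([332.4, 297.0], 0.25, [0.553, -0.292])]
side knife [([357.2, 365.8], 0.92, [0.579, -0.519])]
side brush_mug [([279.8, 382.2], 0.87, [0.374, -0.533])]
```

View pics/c1.png

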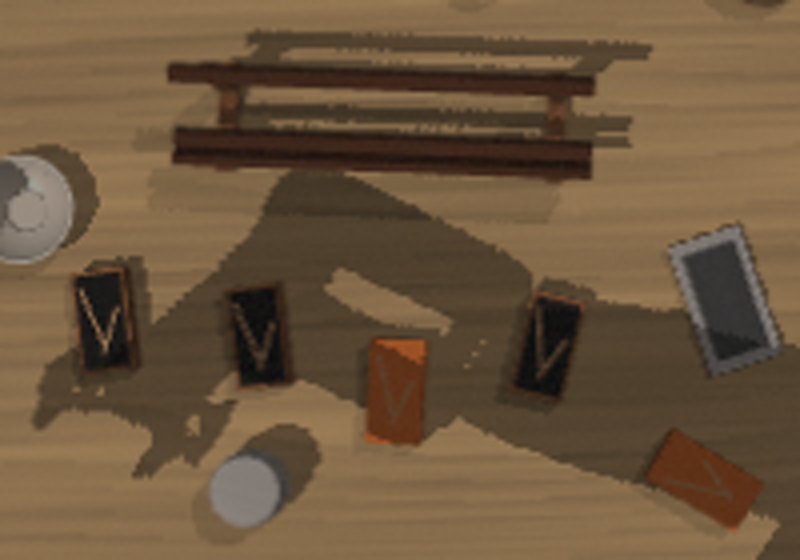

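View pics/c2.png

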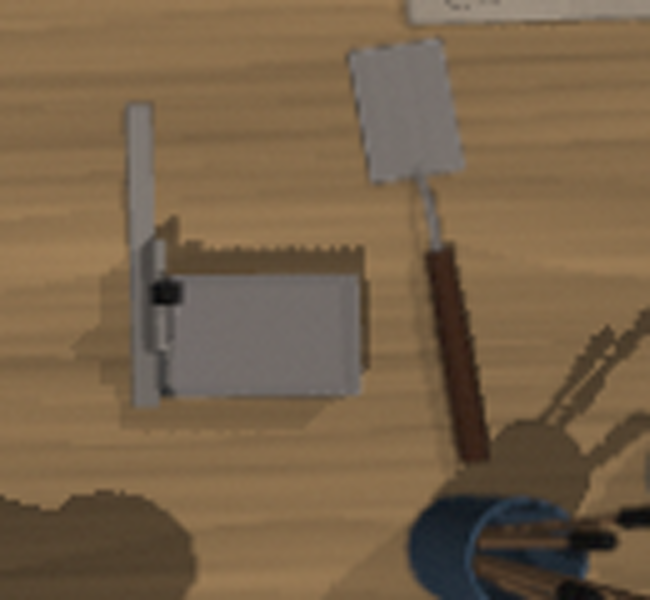

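```bash
python3 - <<'E'
from h import *
d=vision.read_camera("top"); crop(d,"pics/d1.png",215,155,345,205,6); crop(d,"pics/d2.png",408,155,470,225,8)
d=vision.read_camera("side"); crop(d,"pics/d3.png",305,155,360,240,7); crop(d,"pics/d4.png",295,285,385,360,7)
E
```

```text
(no output)
```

View pics/d1.png

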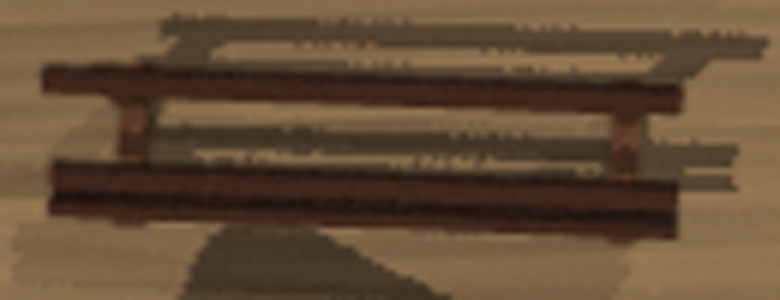

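View pics/d2.png

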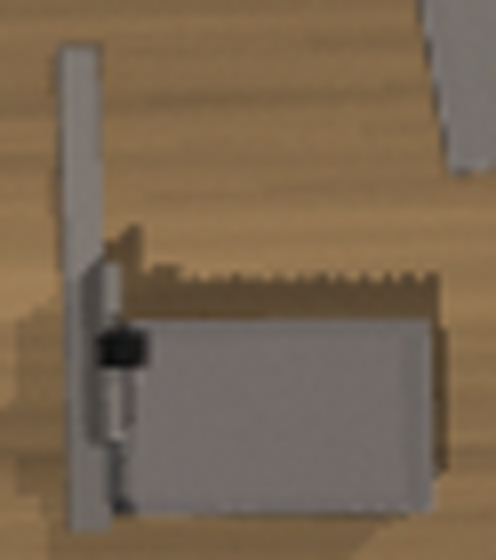

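View pics/d3.png

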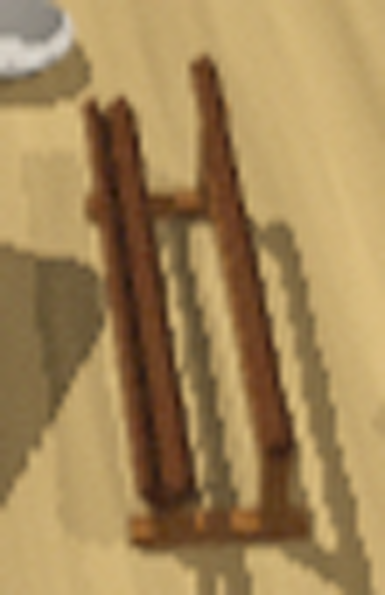

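View pics/d4.png

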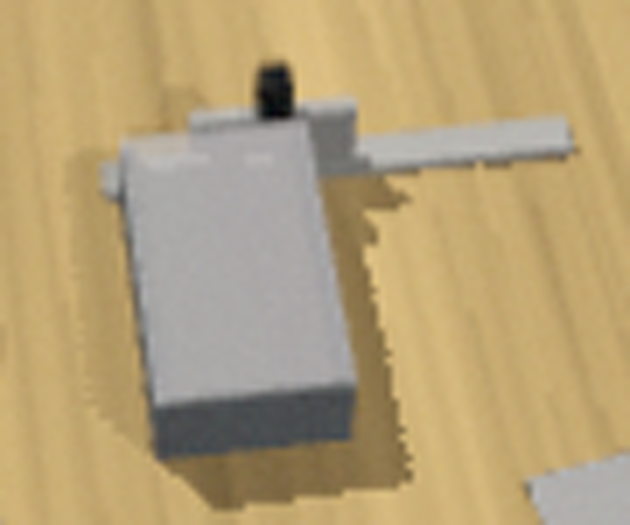

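```bash
cat > fit.py <<'E'
from h import *
from scipy.optimize import least_squares
T=vision.read_camera("top"); S=vision.read_camera("side")
def px(o,f,u): return [o[0]+(u[0]+.5)/f-.5,o[1]+(u[1]+.5)/f-.5]
def case(p,P):
    return R.from_euler('z',p[2]).apply(P)+[p[0],p[1],0]
def rails(p,P):
    P=np.asarray(P,float); B=R.from_euler('y',-30,degrees=True)
    return R.from_euler('z',p[2]).apply(B.apply(P))+[p[0],p[1],.056]
def fit(fn,obs,p0):
    m=np.array([o[0] for o in obs])/1000
    f=lambda p:np.concatenate([(proj(o[1],fn(p,m[i:i+1]))[0]-px(o[2],o[3],o[4])) for i,o in enumerate(obs)])
    r=least_squares(f,p0,loss='soft_l1'); 
    print(np.round(r.x,4)); print(np.round(f(r.x).reshape(-1,2),1).tolist()); return r.x
t=lambda P,u:(P,T,(408,155),8,u); s=lambda P,u:(P,S,(295,285),7,u)
to=[t((-76,155,5),(58,45)),t((-60,155,5),(100,43)),t((-76,-45,5),(72,530)),t((60,38.5,42),(432,318)),t((60,-38.5,42),(432,514)),t((-60,-38.5,42),(118,514))]
so=[s((60,38.5,42),(353,382)),s((60,-38.5,42),(152,405)),s((-60,38.5,42),(308,122)),s((-60,-38.5,42),(122,148)),s((60,38.5,0),(350,438)),s((60,-38.5,0),(160,458)),s((-60,155,5),(575,150)),s((-76,155,5),(570,118))]
p0=[.515,-.4,-1.57]
fit(case,to,p0);fit(case,so,p0);c=fit(case,to+so,p0)
t=lambda P,u:(P,T,(215,155),6,u); s=lambda P,u:(P,S,(305,155),7,u)
to=[t((70,165,0),(42,65)),t((70,-165,0),(683,88)),t((16,165,0),(52,160)),t((16,-165,0),(678,184))]
so=[s((70,165,0),(212,57)),s((58,165,0),(192,64)),s((70,-165,0),(292,440)),s((58,-165,0),(265,450)),s((16,165,0),(130,98)),s((16,-165,0),(193,490))]
p0=[.59,.14,0]
fit(rails,to,p0);fit(rails,so,p0);fit(rails,to+so,p0)
for n,q,z in [("A",[(75,275),(122,268),(130,362),(83,370)],.02),("B",[(226,292),(280,284),(288,380),(240,388)],.02),("C",[(537,290),(582,300),(560,398),(515,388)],.02),("P",[(668,247),(740,225),(783,352),(712,378)],.008)]:
    w=back(T,[px((180,150),4,u) for u in q],z)[:,:2]; e=np.linalg.norm(w-np.roll(w,-1,0),axis=1)
    ax=w[0]+w[1]-w[2]-w[3]; print(n,w.mean(0).round(4),e.round(3),"yaw",round(float(np.arctan2(ax[1],ax[0])),3))
E
python3 fit.py
```

```text
[ 0.5184 -0.3985 -1.6045]
[[0.3, -0.1], [-0.2, 0.1], [-0.6, -0.0], [-0.5, 0.2], [0.0, -0.1], [1.7, -0.1]]
[ 0.5202 -0.4011 -1.6048]
[[0.5, 0.1], [0.4, -0.3], [-0.0, 0.0], [-0.1, -1.2], [0.1, 0.4], [-0.9, 0.5], [0.2, -0.1], [-0.3, 0.1]]
[ 0.5196 -0.4002 -1.6034]
[[0.7, -0.5], [0.3, -0.2], [-0.1, -0.3], [-0.0, -0.2], [0.5, -0.5], [2.2, -0.5], [0.3, -0.2], [0.1, -0.5], [-0.3, -0.2], [-0.4, -1.4], [-0.2, 0.1], [-1.1, 0.2], [-0.2, -0.4], [-0.7, -0.2]]
[ 0.5922  0.129  -0.0694]
[[-0.2, -0.2], [0.2, -0.1], [-0.4, 0.1], [0.3, 0.1]]
[ 0.592   0.1239 -0.0676]
[[-0.1, -0.4], [0.2, -0.1], [-0.2, 0.4], [0.5, 0.4], [-0.2, -0.3], [-0.2, -0.2]]
[ 0.5923  0.1274 -0.0684]
[[0.3, -0.2], [0.7, -0.2], [0.1, 0.1], [0.8, 0.0], [-0.1, -0.9], [0.1, -0.6], [-0.4, -0.3], [0.3, -0.3], [-0.2, -0.8], [-0.3, -0.9]]
A [0.4687 0.3643] [0.039 0.076 0.039 0.077] yaw 0.074
B [0.4514 0.2371] [0.044 0.077 0.039 0.078] yaw 0.097
C [0.4384 0.0034] [0.037 0.08  0.037 0.08 ] yaw -0.251
P [ 0.4689 -0.1411] [0.061 0.108 0.061 0.112] yaw 0.29
```

```bash
cat > go.py <<'E'
from h import *
CX,CY,CA=0.5196,-0.4002,-1.6034
def casew(x,y,z): return R.from_euler('z',CA).apply([x,y,z])+[CX,CY,0]
RX,RY,RA=0.5922,0.128,-0.068
RR=R.from_euler('z',RA)*R.from_euler('y',-30,degrees=True)
def railw(x,y,z): return RR.apply([x,y,z])+[RX,RY,.056]
def down(jaw):  # tool down, tool y axis heading jaw (world yaw)
    y=np.array([np.cos(jaw),np.sin(jaw),0]); z=np.array([0,0,-1.]); return R.from_matrix(np.stack([np.cross(y,z),y,z],1))
def near(Rt):  # half-turn choice nearest to current
    s=bot.observe(); Rc=R.from_rotvec(s["tcp_rot"]); c=[Rt,Rt*R.from_euler('z',np.pi)]
    return min(c,key=lambda r:(Rc.inv()*r).magnitude())
def st():
    s=bot.observe(); M=R.from_rotvec(s["tcp_rot"]).as_matrix()
    print("t",round(s["clock"],2),"q",s["joints"].round(2),"p",s["eef_pos"].round(4),"yaxis",M[:,1].round(3),"z",M[:,2].round(3),"F",s["wrist_force"].round(1),"gap",round(s["finger_gap"],4)); return s
def go(p,Rt=None,show=True):
    s=bot.observe(); Rc=R.from_rotvec(s["tcp_rot"])
    d=np.asarray(p)-s["eef_pos"]
    o="target %s: shift in tool axes now (cm) %s"%(np.round(p,4),(Rc.inv().apply(d)*100).round(2))
    if Rt is not None:
        o+=" | turn first %s (%.1f rows), then shift %s"%((Rc.inv()*Rt).as_rotvec().round(3),(Rc.inv()*Rt).magnitude()/.125,(Rt.inv().apply(d)*100).round(2))
    print(o,"| rows",round(np.linalg.norm(d)/.0417,1))
E
python3 - <<'E'
from go import *
s=st()
T=vision.read_camera("top"); S=vision.read_camera("side")
def px(o,f,u): return [o[0]+(u[0]+.5)/f-.5,o[1]+(u[1]+.5)/f-.5]
for n,d,uv in (("top",T,px((408,155),8,(126,348))),("side",S,px((295,285),7,(274,92)))):
    w=back(d,uv,.056)[0]; print(n,w, R.from_euler('z',-CA).apply(w-[CX,CY,0]))
k=casew(-.067,.02,.2); go(k,near(down(CA+np.pi/2)))
E
```

```text
t 1.8 q [ 0.97  0.21  1.54  0.    1.39 -0.15] p [0.2495 0.518  0.2313] yaxis [ 0.434  0.901 -0.   ] z [-0. -0. -1.] F [-0.9 -1.  -0. ] gap 0.0854
top [ 0.54643133 -0.33422736  0.056     ] [-0.06681222  0.0246665   0.056     ]
side [ 0.54729103 -0.33581031  0.056     ] [-0.06525814  0.02557734  0.056     ]
target [ 0.5418 -0.3339  0.2   ]: shift in tool axes now (cm) [-63.3  -64.08   3.13] | turn first [ 0.    -0.     1.155] (9.2 rows), then shift [-84.2   31.99   3.13] | rows 21.6
```

Request:
carry_out:
  series:
    - [0,0,0.1155,0,0,0,5]
    - [0,0,0.1155,0,0,0,5]
    - [0,0,0.1155,0,0,0,5]
    - [0,0,0.1155,0,0,0,5]
    - [0,0,0.1155,0,0,0,5]
    - [0,0,0.1155,0,0,0,5]
    - [0,0,0.1155,0,0,0,4]
    - [0,0,0.1155,0,0,0,4]
    - [0,0,0.1155,0,0,0,4]
    - [0,0,0.1155,0,0,0,4]
  squeeze: 60

```text
clock: 2.73
eef_pos: [0.2495, 0.5181, 0.2313]
tcp_rot: [-2.317, -2.121, 0.0]
wrist_force: [0.4, 0.1, -0.3]
finger_gap: 0.0401
```

Request:
carry_out:
  series:
    - [0,0,0,-3.7,1.4,0,4]
    - [0,0,0,-3.7,1.4,0,4]
    - [0,0,0,-3.7,1.4,0,4]
    - [0,0,0,-3.7,1.4,0,4]
    - [0,0,0,-3.7,1.4,0,4]
    - [0,0,0,-3.7,1.4,0,4]
    - [0,0,0,-3.7,1.4,0,4]
    - [0,0,0,-3.7,1.4,0,4]
    - [0,0,0,-3.7,1.4,0,4]
    - [0,0,0,-3.7,1.4,0,4]
    - [0,0,0,-3.7,1.4,0,4]
    - [0,0,0,-3.7,1.4,0,4]

```text
clock: 3.73
eef_pos: [0.3804, 0.0501, 0.231]
tcp_rot: [2.301, 2.134, 0.016]
wrist_force: [1.9, -0.0, 0.1]
finger_gap: 0.04
```

```bash
python3 - <<'E'
from go import *
st(); go(casew(-.067,.025,.12),near(down(CA+np.pi/2)))
E
```

```text
t 3.73 q [-0.1  -0.23  1.98  0.01  1.39 -0.03] p [0.3804 0.0501 0.231 ] yaxis [ 0.997 -0.075  0.009] z [ 0.009  0.005 -1.   ] F [ 1.9 -0.   0.1] gap 0.04
target [ 0.5468 -0.3341  0.12  ]: shift in tool axes now (cm) [-37.12  19.39  11.08] | turn first [ 0.009 -0.005 -0.043] (0.4 rows), then shift [-37.86  17.88  11.1 ] | rows 10.4
```

Request:
carry_out:
  series:
    - [0,0,-0.043,0,0,0,4]
    - [0,0,0,-3.45,1.62,1.0,4]
    - [0,0,0,-3.45,1.62,1.0,4]
    - [0,0,0,-3.45,1.62,1.0,4]
    - [0,0,0,-3.45,1.62,1.0,4]
    - [0,0,0,-3.45,1.62,1.0,4]
    - [0,0,0,-3.45,1.62,1.0,4]
    - [0,0,0,-3.45,1.62,1.0,4]
    - [0,0,0,-3.45,1.62,1.0,4]
    - [0,0,0,-3.45,1.62,1.0,4]
    - [0,0,0,-3.45,1.62,1.0,4]
    - [0,0,0,-3.45,1.62,1.0,4]

```text
clock: 4.73
eef_pos: [0.5521, -0.357, 0.1257]
tcp_rot: [2.254, 2.163, 0.031]
wrist_force: [0.8, 0.6, 0.3]
finger_gap: 0.0403
```

```bash
python3 - <<'E'
from go import *
st(); go(casew(-.067,.025,.12),near(down(CA+np.pi/2)))
E
```

```text
t 4.73 q [-0.71  0.46  1.44  0.02  1.23 -0.68] p [ 0.5521 -0.357   0.1257] yaxis [ 0.999 -0.041  0.026] z [ 0.026  0.001 -1.   ] F [0.8 0.6 0.3] gap 0.0403
target [ 0.5468 -0.3341  0.12  ]: shift in tool axes now (cm) [ 2.27 -0.64  0.55] | turn first [ 0.026 -0.002 -0.009] (0.2 rows), then shift [ 2.28 -0.61  0.57] | rows 0.6
```

Request:
carry_out:
  series:
    - [0.026,0,-0.009,0,0,0,4]
    - [0,0,0,2.3,-0.6,0,4]
    - [0,0,0,0,0,2,4]
    - [0,0,0,0,0,2,4]
    - [0,0,0,0,0,0,4]

```text
clock: 5.15
eef_pos: [0.5482, -0.3452, 0.0798]
tcp_rot: [2.267, 2.174, -0.001]
wrist_force: [-0.5, -0.1, -0.7]
finger_gap: 0.0403
```

```bash
python3 - <<'E'
from go import *
st(); go(casew(-.067,.025,.047),near(down(CA+np.pi/2)))
T=vision.read_camera("top");crop(T,"pics/e1.png",395,150,475,220,8)
T=vision.read_camera("side");crop(T,"pics/e2.png",285,260,385,350,7)
E
```

```text
t 5.15 q [-0.69  0.51  1.47 -0.    1.16 -0.65] p [ 0.5482 -0.3452  0.0798] yaxis [ 0.999 -0.042 -0.   ] z [-0.    -0.001 -1.   ] F [-0.5 -0.1 -0.7] gap 0.0403
target [ 0.5468 -0.3341  0.047 ]: shift in tool axes now (cm) [ 1.11 -0.19  3.28] | turn first [-0.     0.001 -0.01 ] (0.1 rows), then shift [ 1.11 -0.18  3.28] | rows 0.8
```

View pics/e1.png

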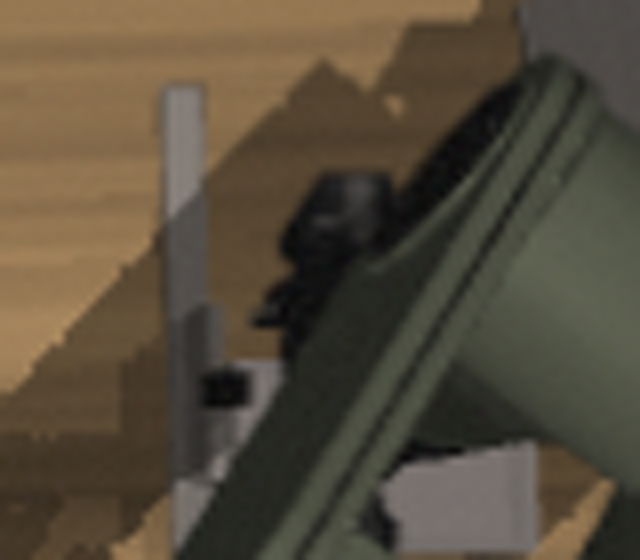

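View pics/e2.png

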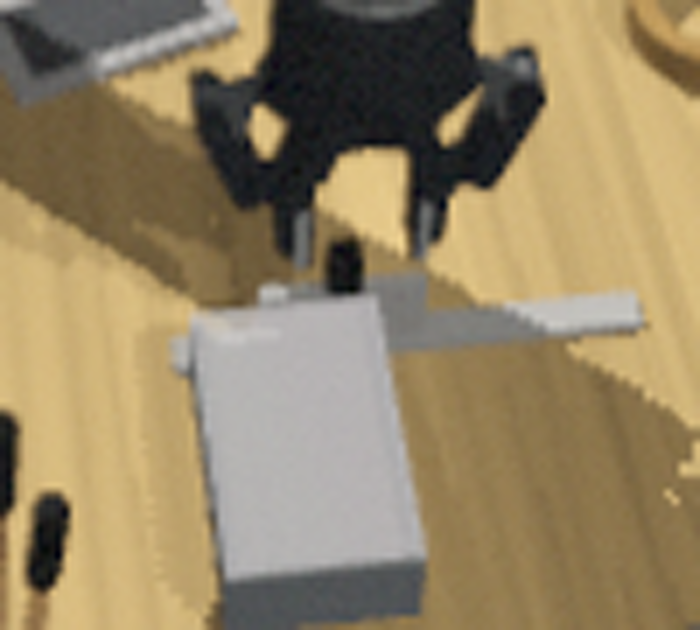

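Request:
carry_out:
  series:
    - [0,0,-0.01,1.2,-0.2,0,4]
    - [0,0,0,0,0,1.7,4]
    - [0,0,0,0,0,1.7,4]
    - [0,0,0,0,0,0,4]

```text
clock: 5.58
eef_pos: [0.553, -0.3356, 0.0567]
tcp_rot: [2.241, 2.175, 0.003]
wrist_force: [-0.4, 1.1, -0.9]
finger_gap: 0.0402
```

```bash
python3 - <<'E'
from go import *
st(); go(casew(-.067,.025,.047),near(down(CA+np.pi/2)))
E
```

```text
t 5.58 q [-0.68  0.52  1.5  -0.    1.1  -0.65] p [ 0.553  -0.3356  0.0567] yaxis [ 0.999 -0.03   0.015] z [ 0.014 -0.012 -1.   ] F [-0.4  1.1 -0.9] gap 0.0402
target [ 0.5468 -0.3341  0.047 ]: shift in tool axes now (cm) [ 0.15 -0.64  0.96] | turn first [0.015 0.012 0.002] (0.2 rows), then shift [ 0.13 -0.63  0.97] | rows 0.3
```

Request:
carry_out:
  series:
    - [0.015,0.012,0,0.15,-0.65,0,4]
    - [0,0,0,0,0,0.9,4]
    - [0,0,0,0,0,0,4]

```text
clock: 5.83
eef_pos: [0.5479, -0.3335, 0.0517]
tcp_rot: [2.25, 2.188, 0.001]
wrist_force: [-0.4, -0.3, -1.1]
finger_gap: 0.0402
```

```bash
python3 - <<'E'
from go import *
st(); go(casew(-.067,.025,.047),near(down(CA+np.pi/2)))
E
```

```text
t 5.83 q [-0.68  0.53  1.5   0.    1.1  -0.65] p [ 0.5479 -0.3335  0.0517] yaxis [ 1.    -0.028  0.003] z [ 0.003 -0.002 -1.   ] F [-0.4 -0.3 -1.1] gap 0.0402
target [ 0.5468 -0.3341  0.047 ]: shift in tool axes now (cm) [-0.05 -0.12  0.47] | turn first [0.003 0.002 0.004] (0.0 rows), then shift [-0.05 -0.12  0.47] | rows 0.1
```

Close on the knob.

Request:
carry_out:
  series:
    - [0,0,0,0,-0.1,0.3,1]
    - [0,0,0,0,0,0,0.5]
    - [0,0,0,0,0,0,0.5]
    - [0,0,0,0,0,0,0.5]
    - [0,0,0,0,0,0,0.5]
    - [0,0,0,0,0,0,0.5]
  squeeze: 50

```text
clock: 6.33
eef_pos: [0.548, -0.3342, 0.0507]
tcp_rot: [2.248, 2.185, 0.002]
wrist_force: [0.4, -1.3, -0.4]
finger_gap: 0.0128
```

```bash
python3 - <<'E'
from go import *
st(); go(casew(-.067,.09,.047),near(down(CA+np.pi/2)))
E
```

```text
t 6.33 q [-0.68  0.53  1.51  0.    1.1  -0.65] p [ 0.548  -0.3342  0.0507] yaxis [ 1.    -0.028  0.006] z [ 0.006 -0.004 -1.   ] F [ 0.4 -1.3 -0.4] gap 0.0128
target [ 0.6117 -0.3362  0.047 ]: shift in tool axes now (cm) [-0.01  6.37  0.41] | turn first [0.006 0.003 0.004] (0.1 rows), then shift [0.02 6.38 0.37] | rows 1.5
```

Request:
carry_out:
  series:
    - [0,0,0,0,1.2,0,0.5]
    - [0,0,0,0,1.2,0,0.5]
    - [0,0,0,0,1.2,0,0.5]
    - [0,0,0,0,1.2,0,0.5]
    - [0,0,0,0,1.2,0,0.5]
    - [0,0,0,0,0.5,0,0.5]

```text
clock: 6.83
eef_pos: [0.6113, -0.3359, 0.0508]
tcp_rot: [-2.253, -2.188, 0.003]
wrist_force: [-4.4, 0.5, 1.3]
finger_gap: 0.0126
```

```bash
python3 - <<'E'
from go import *
st(); go(casew(-.067,.09,.047),near(down(CA+np.pi/2)))
E
```

```text
t 6.83 q [-0.63  0.63  1.34 -0.    1.17 -0.6 ] p [ 0.6113 -0.3359  0.0508] yaxis [ 1.    -0.03  -0.002] z [-0.002 -0.001 -1.   ] F [-4.4  0.5  1.3] gap 0.0126
target [ 0.6117 -0.3362  0.047 ]: shift in tool axes now (cm) [-0.03  0.04  0.38] | turn first [-0.002  0.001  0.003] (0.0 rows), then shift [-0.03  0.04  0.38] | rows 0.1
```

Request:
carry_out:
  series:
    - [0,0,0,0,0.5,0,0.5]
    - [0,0,0,0,0.5,0,0.5]

```text
clock: 7.0
eef_pos: [0.6116, -0.3359, 0.0507]
tcp_rot: [-2.236, -2.175, 0.027]
wrist_force: [-16.7, 2.3, 11.0]
finger_gap: 0.0129
```

```bash
python3 - <<'E'
from go import *
s=st(); print(R.from_euler('z',-CA).apply(s['eef_pos']-[CX,CY,0]))
E
```

```text
t 7.0 q [-0.62  0.65  1.31 -0.01  1.2  -0.59] p [ 0.6116 -0.3359  0.0507] yaxis [ 0.999 -0.028 -0.028] z [-0.028  0.003 -1.   ] F [-16.7   2.3  11. ] gap 0.0129
[-0.06729018  0.08982049  0.05065833]
```

Request:
carry_out:
  series:
    - [-0.028,0,0,0,-0.2,0,4]
    - [0,0,0,0,0,0,4]
    - [0,0,0,0,0,0,4]
    - [0,0,0,0,0,-3,4]
    - [0,0,0,0,0,-3,5]
    - [0,0,0,0,0,-3,6]
    - [0,0,0,0,0,-2,7]

```text
clock: 7.58
eef_pos: [0.604, -0.3336, 0.1549]
tcp_rot: [-2.238, -2.173, 0.005]
wrist_force: [0.6, -0.5, 0.5]
finger_gap: 0.07
```

```bash
python3 - <<'E'
from go import *
st(); go([.509,-.129,.12],near(down(-1.281)))
T=vision.read_camera("top");crop(T,"pics/f1.png",340,150,475,250,5)
E
```

```text
t 7.58 q [-0.63  0.52  1.28  0.    1.36 -0.6 ] p [ 0.604  -0.3336  0.1549] yaxis [ 0.999 -0.029 -0.018] z [-0.017  0.013 -1.   ] F [ 0.6 -0.5  0.5] gap 0.07
target [ 0.509 -0.129  0.12 ]: shift in tool axes now (cm) [ 20.12 -10.03   3.93] | turn first [-0.023 -0.     1.251] (10.0 rows), then shift [ -3.26 -22.32   3.49] | rows 5.5
```

View pics/f1.png

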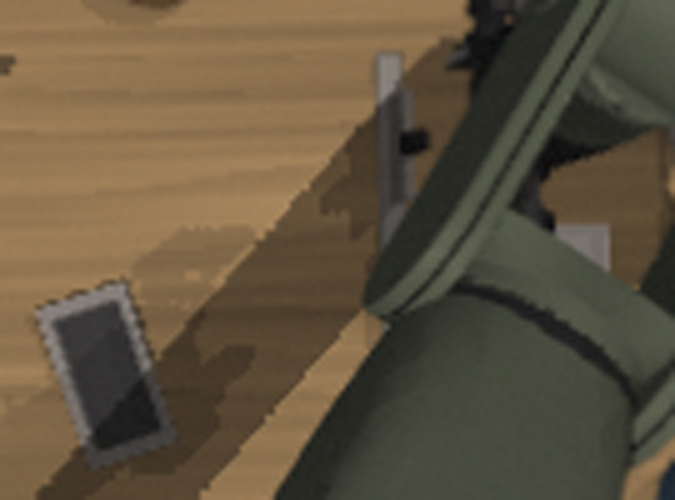

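Request:
carry_out:
  series:
    - [-0.012,0,0.12,0,0,0,8]
    - [-0.012,0,0.12,0,0,0,8]
    - [0,0,0.12,0,0,0,8]
    - [0,0,0.12,0,0,0,8]
    - [0,0,0.12,0,0,0,8]
    - [0,0,0.12,0,0,0,8]
    - [0,0,0.12,0,0,0,8]
    - [0,0,0.12,0,0,0,8]
    - [0,0,0.12,0,0,0,8]
    - [0,0,0.12,0,0,0,8]
    - [0,0,0.05,0,0,0,8]

```text
clock: 8.55
eef_pos: [0.6142, -0.3374, 0.1661]
tcp_rot: [3.11, 0.373, 0.045]
wrist_force: [0.4, 0.1, 0.4]
finger_gap: 0.08
```

Request:
carry_out:
  series:
    - [0,0,0,-0.6,-3.8,0.5,8]
    - [0,0,0,-0.6,-3.8,0.5,8]
    - [0,0,0,-0.6,-3.8,0.5,8]
    - [0,0,0,-0.6,-3.8,0.5,8]
    - [0,0,0,-0.5,-3.8,0.5,8]
    - [0,0,0,-0.4,-3.0,0.5,8]

```text
clock: 9.05
eef_pos: [0.5346, -0.1332, 0.1302]
tcp_rot: [3.103, 0.352, 0.06]
wrist_force: [0.6, 0.3, 0.3]
finger_gap: 0.0798
```

```bash
python3 - <<'E'
from go import *
st(); go([.509,-.129,.05],near(down(-1.281)))
E
```

```text
t 9.05 q [-0.4   0.23  1.73  0.    1.13  0.94] p [ 0.5346 -0.1332  0.1302] yaxis [ 0.223 -0.974  0.022] z [ 0.04  -0.014 -0.999] F [0.6 0.3 0.3] gap 0.0798
target [ 0.509 -0.129  0.05 ]: shift in tool axes now (cm) [-2.69 -1.16  7.9 ] | turn first [ 0.024 -0.035 -0.064] (0.6 rows), then shift [-2.33 -1.13  8.02] | rows 2.0
```

Request:
carry_out:
  series:
    - [0.024,-0.035,-0.064,0,0,0,8]
    - [0,0,0,-2.3,-1.1,0,8]
    - [0,0,0,0,0,2.5,8]
    - [0,0,0,0,0,2.5,8]
    - [0,0,0,0,0,1,8]

```text
clock: 9.47
eef_pos: [0.5036, -0.1182, 0.0658]
tcp_rot: [-3.099, -0.474, 0.009]
wrist_force: [-1.4, 0.1, 0.0]
finger_gap: 0.08
```

```bash
python3 - <<'E'
from go import *
st(); go([.509,-.129,.02],near(down(-1.281)))
T=vision.read_camera("top");crop(T,"pics/g1.png",310,180,400,270,7)
T=vision.read_camera("side");crop(T,"pics/g2.png",250,200,360,300,7)
E
```

```text
t 9.47 q [-0.4   0.29  1.81  0.    1.04  0.87] p [ 0.5036 -0.1182  0.0658] yaxis [ 0.299 -0.954 -0.007] z [-0.007  0.005 -1.   ] F [-1.4  0.1  0. ] gap 0.08
target [ 0.509 -0.129  0.02 ]: shift in tool axes now (cm) [0.22 1.22 4.57] | turn first [-0.007  0.005  0.014] (0.1 rows), then shift [0.21 1.19 4.58] | rows 1.1
```

View pics/g1.png

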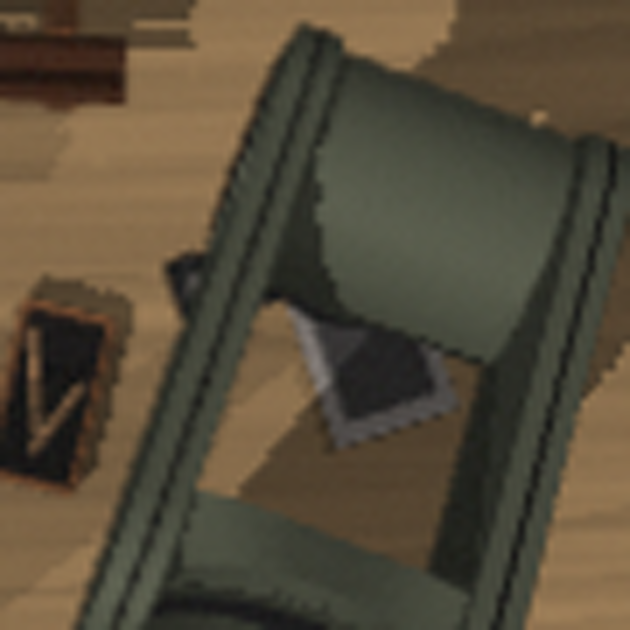

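View pics/g2.png

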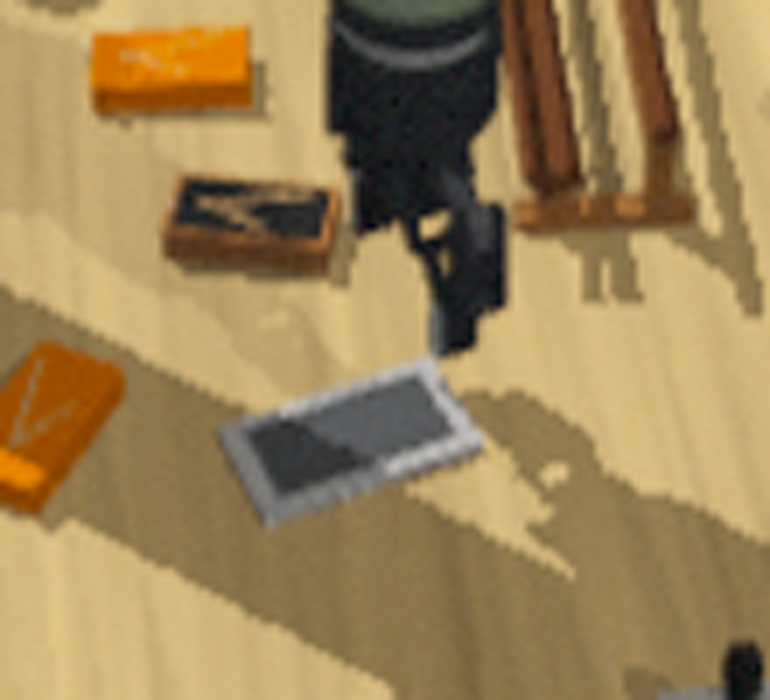

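Request:
carry_out:
  series:
    - [-0.007,0,0.014,0.2,1.3,0,8]
    - [0,0,0,0,0.1,1.2,8]
    - [0,0,0,0,0,1.2,8]
    - [0,0,0,0,0,0,8]

```text
clock: 9.9
eef_pos: [0.5167, -0.1362, 0.0457]
tcp_rot: [3.102, 0.448, 0.008]
wrist_force: [-1.1, 0.4, -0.3]
finger_gap: 0.0799
```

```bash
python3 - <<'E'
from go import *
st(); go([.509,-.129,.0],near(down(-1.281)))
E
```

```text
t 9.9 q [-0.42  0.35  1.79 -0.    0.99  0.87] p [ 0.5167 -0.1362  0.0457] yaxis [ 0.283 -0.959  0.008] z [ 0.006 -0.007 -1.   ] F [-1.1  0.4 -0.3] gap 0.0799
target [ 0.509 -0.129  0.   ]: shift in tool axes now (cm) [-0.55 -0.94  4.56] | turn first [ 0.008 -0.004 -0.003] (0.1 rows), then shift [-0.53 -0.91  4.57] | rows 1.1
```

Request:
carry_out:
  series:
    - [0.008,-0.004,0,-0.3,-0.5,0,8]
    - [0,0,0,-0.1,-0.2,0,8]
    - [0,0,0,0,0,0,8]
    - [0,0,0,0,0,1,8]
    - [0,0,0,0,0,0.8,8]
    - [0,0,0,0,0,0,8]

```text
clock: 10.4
eef_pos: [0.5141, -0.1325, 0.0298]
tcp_rot: [3.106, 0.446, 0.01]
wrist_force: [-0.4, 0.5, -0.3]
finger_gap: 0.0802
```

```bash
python3 - <<'E'
from go import *
st(); go([.509,-.129,.0],near(down(-1.281)))
E
```

```text
t 10.4 q [-0.42  0.37  1.81  0.    0.96  0.87] p [ 0.5141 -0.1325  0.0298] yaxis [ 0.281 -0.96   0.005] z [ 0.007 -0.003 -1.   ] F [-0.4  0.5 -0.3] gap 0.0802
target [ 0.509 -0.129  0.   ]: shift in tool axes now (cm) [-0.41 -0.49  2.97] | turn first [ 0.005 -0.006 -0.005] (0.1 rows), then shift [-0.39 -0.48  2.98] | rows 0.7
```

Request:
carry_out:
  series:
    - [0.005,-0.006,0,-0.25,-0.3,0,8]
    - [0,0,0,-0.1,-0.1,0,7.5]
    - [0,0,0,0,0,0,7.5]
    - [0,0,0,0,0,0.9,7.5]
    - [0,0,0,0,0,0.8,7.5]
    - [0,0,0,0,0,0.4,7.5]
    - [0,0,0,0,0,0,7.5]

```text
clock: 10.98
eef_pos: [0.5086, -0.1289, 0.006]
tcp_rot: [-3.108, -0.447, 0.003]
wrist_force: [-1.0, -0.0, -0.0]
finger_gap: 0.0747
```

```bash
python3 - <<'E'
from go import *
st(); go([.509,-.129,-.004],near(down(-1.281)))
E
```

```text
t 10.98 q [-0.41  0.41  1.82 -0.    0.92  0.87] p [ 0.5086 -0.1289  0.006 ] yaxis [ 0.282 -0.96  -0.001] z [-0.002  0.001 -1.   ] F [-1. -0. -0.] gap 0.0747
target [ 0.509 -0.129 -0.004]: shift in tool axes now (cm) [0.03 0.03 1.  ] | turn first [-0.001  0.002 -0.004] (0.0 rows), then shift [0.03 0.02 1.  ] | rows 0.2
```

Request:
carry_out:
  series:
    - [0,0,0,0,0,0.5,7.2]
    - [0,0,0,0,0,0.4,7.2]
    - [0,0,0,0,0,0.1,7.2]
    - [0,0,0,0,0,0,7.2]

```text
clock: 11.32
eef_pos: [0.5081, -0.1287, -0.006]
tcp_rot: [-3.108, -0.446, 0.005]
wrist_force: [0.8, -0.3, -0.2]
finger_gap: 0.0722
```

```bash
python3 - <<'E'
from go import *
st(); go([.509,-.129,-.004],near(down(-1.281)))
T=vision.read_camera("side");crop(T,"pics/g3.png",260,215,350,300,8)
E
```

```text
t 11.32 q [-0.41  0.43  1.82 -0.    0.9   0.87] p [ 0.5081 -0.1287 -0.006 ] yaxis [ 0.281 -0.96  -0.002] z [-0.004  0.002 -1.   ] F [ 0.8 -0.3 -0.2] gap 0.0722
target [ 0.509 -0.129 -0.004]: shift in tool axes now (cm) [ 0.08  0.05 -0.2 ] | turn first [-0.002  0.003 -0.004] (0.0 rows), then shift [ 0.08  0.05 -0.2 ] | rows 0.1
```

View pics/g3.png

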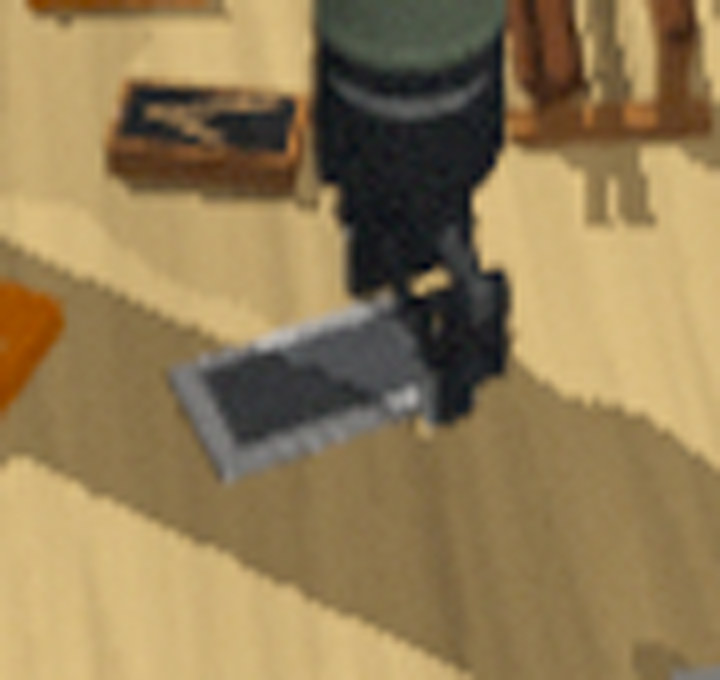

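Request:
carry_out:
  series:
    - [0,0,0,0,0,-0.25,6.5]
    - [0,0,0,0,0,0,5.8]
    - [0,0,0,0,0,0,5.5]
    - [0,0,0,0,0,0,5.5]
    - [0,0,0,0,0,0,5.5]
    - [0,0,0,0,0,0,5.5]
  squeeze: 90

```text
clock: 11.87
eef_pos: [0.5093, -0.1292, -0.0011]
tcp_rot: [-3.109, -0.447, 0.002]
wrist_force: [0.0, -0.4, -2.0]
finger_gap: 0.0563
```

```bash
python3 - <<'E'
from go import *
st()
E
```

```text
t 11.87 q [-0.41  0.42  1.82 -0.    0.9   0.87] p [ 0.5093 -0.1292 -0.0011] yaxis [ 0.282 -0.959 -0.001] z [-0.001  0.    -1.   ] F [ 0.  -0.4 -2. ] gap 0.0563
```

Request:
carry_out:
  series:
    - [0,0,0,0,0,-1,5.0]
    - [0,0,0,0,0,-1,5.0]
    - [0,0,0,0,0,-1,5.0]
    - [0,0,0,0,0,-1,5.0]
    - [0,0,0,0,0,0,5.0]

```text
clock: 12.28
eef_pos: [0.5086, -0.1289, 0.0422]
tcp_rot: [-3.108, -0.447, 0.004]
wrist_force: [0.7, -0.6, -1.5]
finger_gap: 0.0564
```

```bash
python3 - <<'E'
from go import *
st()
T=vision.read_camera("side");crop(T,"pics/g4.png",260,200,360,285,8)
E
```

```text
t 12.28 q [-0.41  0.34  1.81  0.    0.99  0.87] p [ 0.5086 -0.1289  0.0422] yaxis [ 0.282 -0.96  -0.002] z [-0.003  0.001 -1.   ] F [ 0.7 -0.6 -1.5] gap 0.0564
```

View pics/g4.png

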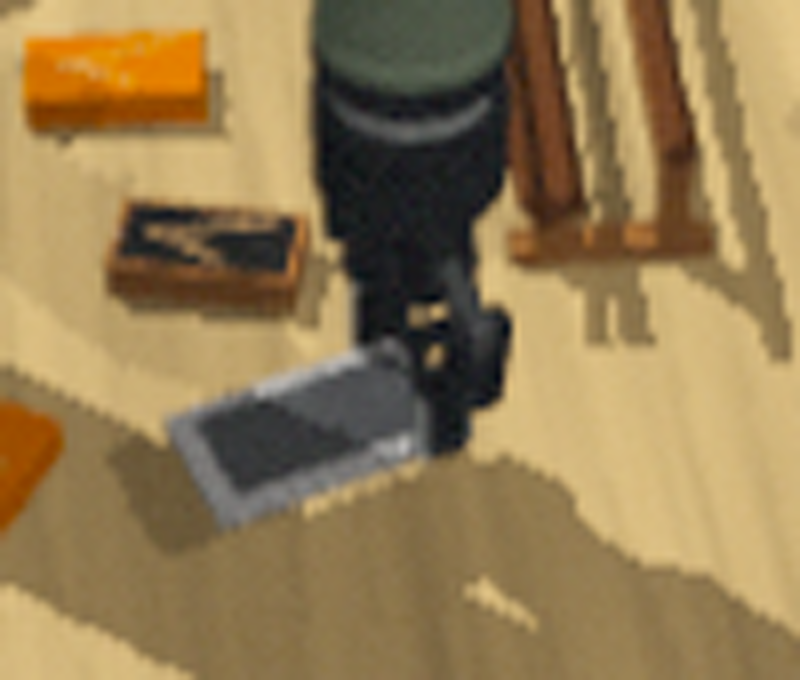

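Request:
carry_out:
  series:
    - [0,0,-0.05,0,0,-1,5.0]
    - [0,0,-0.1,0,0,-1,5.0]
    - [0,0,-0.1,0,0,-1,5.0]
    - [0,0,-0.1,0,0,-0.5,5.0]
    - [0,0,-0.1,0,0,0,5.0]
    - [0,0,-0.1,0,0,0,5.0]
    - [0,0,-0.1,0,0,0,5.0]
    - [0,0,-0.1,0,0,0,5.0]
    - [0,0,-0.1,0,0,0,5.0]
    - [0,0,-0.1,0,0,0,5.0]
    - [0,0,-0.1,0,0,0,5.0]
    - [0,0,-0.1,0,0,0,5.0]
  squeeze: 110

```text
clock: 13.33
eef_pos: [0.5057, -0.1275, 0.078]
tcp_rot: [-2.304, -2.126, 0.004]
wrist_force: [-0.6, -1.2, -1.2]
finger_gap: 0.056
```

```bash
python3 - <<'E'
from go import *
st();go(casew(-.185,0,.06),near(down(CA+np.pi/2)))
E
```

```text
t 13.33 q [-0.41  0.28  1.8   0.    1.07 -0.33] p [ 0.5057 -0.1275  0.078 ] yaxis [ 0.997 -0.08  -0.006] z [-0.006  0.003 -1.   ] F [-0.6 -1.2 -1.2] gap 0.056
target [ 0.5256 -0.2153  0.06  ]: shift in tool axes now (cm) [-8.6   2.7   1.76] | turn first [-0.006 -0.003 -0.047] (0.4 rows), then shift [-8.71  2.28  1.8 ] | rows 2.2
```

Request:
carry_out:
  series:
    - [-0.006,0,-0.047,-1,0.2,0,5.0]
    - [0,0,0,-2,0.5,0.3,5.0]
    - [0,0,0,-2,0.5,0.4,5.0]
    - [0,0,0,-2,0.5,0.4,5.0]
    - [0,0,0,-1,0.4,0.4,5.0]
    - [0,0,0,-0.5,0.2,0,5.0]
    - [0,0,0,0,0,0,5.0]

```text
clock: 13.92
eef_pos: [0.5242, -0.2136, 0.0602]
tcp_rot: [-2.243, -2.189, -0.002]
wrist_force: [0.1, -0.4, -1.1]
finger_gap: 0.0558
```

```bash
python3 - <<'E'
from go import *
st();go(casew(-.185,0,.0275),near(down(CA+np.pi/2)))
T=vision.read_camera("top");crop(T,"pics/i1.png",350,170,440,240,8)
T=vision.read_camera("side");crop(T,"pics/i2.png",260,225,360,325,6)
E
```

```text
t 13.92 q [-0.54  0.39  1.7   0.    1.06 -0.52] p [ 0.5242 -0.2136  0.0602] yaxis [ 1.    -0.024 -0.005] z [-0.004  0.007 -1.   ] F [ 0.1 -0.4 -1.1] gap 0.0558
target [ 0.5256 -0.2153  0.0275]: shift in tool axes now (cm) [-0.19  0.16  3.27] | turn first [-0.005 -0.007  0.008] (0.1 rows), then shift [-0.16  0.15  3.27] | rows 0.8
```

View pics/i1.png

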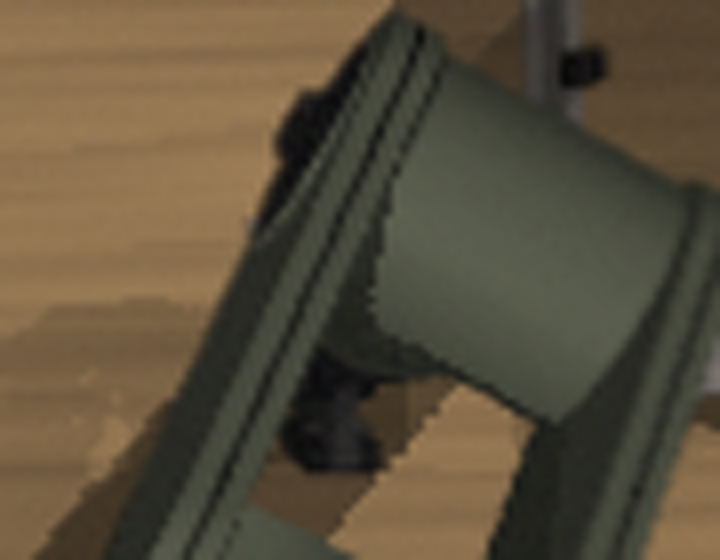

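View pics/i2.png

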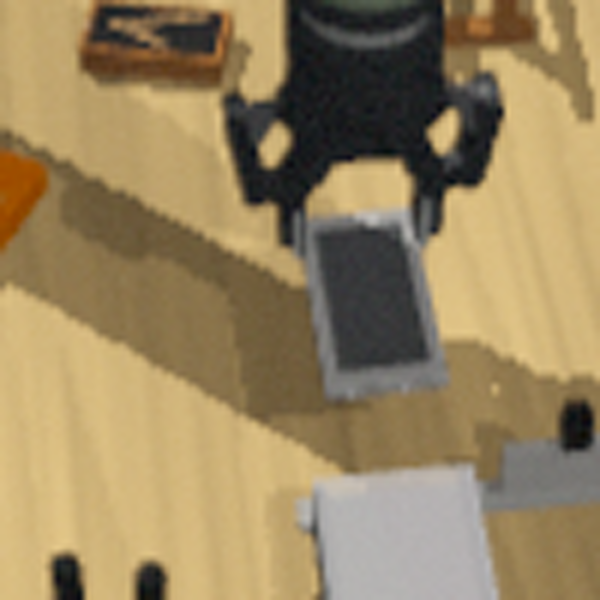

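```bash
python3 - <<'E'
from go import *
s=bot.observe(); Rc=R.from_rotvec(s["tcp_rot"]); S=vision.read_camera("side")
pts=[]
for x in (-.097,.013):
  for y in (-.03,.03):
    for zz in (-.009,-.001): # tool z
      p=s["eef_pos"]+Rc.apply([x,y,zz]); uv=proj(S,p)[0]; pts.append(uv); print(x,y,zz,p.round(3),((uv-[260,225])*6+2.5).round(0))
im=S["img"][225:325,260:360,::-1]; im=cv2.resize(im,None,fx=6,fy=6,interpolation=cv2.INTER_CUBIC)
for u in pts: cv2.circle(im,tuple(int(v) for v in ((u-[260,225])*6+2.5)),3,(0,0,255),1)
cv2.imwrite("pics/i3.png",im)
E
```

```text
-0.097 -0.03 -0.009 [ 0.491 -0.308  0.069] [320. 390.]
-0.097 -0.03 -0.001 [ 0.491 -0.308  0.061] [320. 400.]
-0.097 0.03 -0.009 [ 0.551 -0.31   0.068] [444. 379.]
-0.097 0.03 -0.001 [ 0.551 -0.31   0.06 ] [444. 389.]
0.013 -0.03 -0.009 [ 0.494 -0.198  0.069] [295. 217.]
0.013 -0.03 -0.001 [ 0.494 -0.198  0.061] [295. 228.]
0.013 0.03 -0.009 [ 0.554 -0.2    0.069] [411. 207.]
0.013 0.03 -0.001 [ 0.554 -0.2    0.061] [410. 218.]
```

View pics/i3.png

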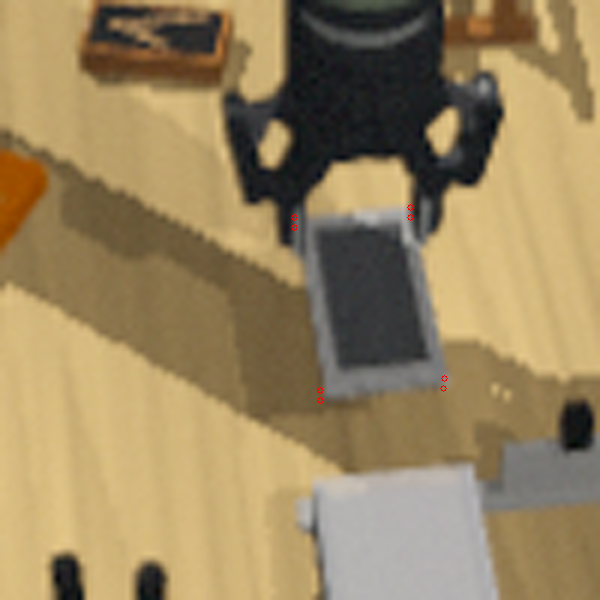

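```bash
cat > edge.py <<'E'
from go import *
def edges(S,A,B,n=12,half=2.5,lo=.1,hi=.9,normal=None):
    """subpixel offsets (px, along normal) of strongest gradient near projected 3D segment A-B"""
    g=cv2.GaussianBlur(S["img"].astype(np.float32),(0,0),0.7)
    t=np.linspace(lo,hi,n); P=A+np.outer(t,B-A); uv=proj(S,P); d=uv[-1]-uv[0]; d/=np.linalg.norm(d); nn=np.array([-d[1],d[0]])
    o=np.arange(-half,half+.01,.1); out=[]
    for p in uv:
        q=p+np.outer(o,nn); v=cv2.remap(g,q[:,0:1].astype(np.float32),q[:,1:2].astype(np.float32),cv2.INTER_CUBIC)[:,0]
        gr=np.abs(np.gradient(v,axis=0)).sum(1); out.append(o[gr.argmax()])
    return nn,np.array(out)
E
python3 - <<'E'
from edge import *
s=bot.observe(); Rc=R.from_rotvec(s["tcp_rot"]); S=vision.read_camera("side")
P=lambda x,y,z:s["eef_pos"]+Rc.apply([x,y,z])
for n,A,B in [("plate left top",P(-.097,-.03,-.009),P(-.02,-.03,-.009)),("plate left bottom",P(-.097,-.03,-.001),P(-.02,-.03,-.001)),("plate right top",P(-.097,.03,-.009),P(-.02,.03,-.009)),
  ("lead top",P(-.097,-.03,-.009),P(-.097,.03,-.009)),("lead bot",P(-.097,-.03,-.001),P(-.097,.03,-.001)),
  ("case left",casew(.06,-.0385,.042),casew(-.05,-.0385,.042)),("case right",casew(.06,.0385,.042),casew(-.05,.0385,.042)),("case back",casew(.06,-.0385,.042),casew(.06,.0385,.042))]:
    nn,o=edges(S,A,B,half=2.5); print(n,nn.round(2),o.round(1),"med",np.median(o).round(2), "px/m",np.linalg.norm(proj(S,A+[.01,0,0])-proj(S,A))*100)
E
```

```text
plate left top [ 0.99 -0.15] [0.9 0.5 0.7 0.2 0.8 2.5 2.5 0.3 0.4 2.5 2.5 1.8] med 0.85 px/m 347.2265654850337
plate left bottom [ 0.99 -0.15] [1.3 1.5 1.  1.1 0.6 0.7 0.7 0.7 0.6 0.6 0.5 2.5] med 0.7 px/m 345.6579299589431
plate right top [ 0.98 -0.19] [ 0.8 -2.  -1.7 -1.4 -1.1 -1.8 -1.5 -1.2 -1.9 -1.8 -0.3 -1.1] med -1.45 px/m 343.02378446003047
lead top [0.09 1.  ] [ 0.8  1.7 -2.3 -2.  -2.5 -2.5 -2.5 -2.4 -2.2 -2.5 -2.1  1.3] med -2.25 px/m 347.2265654850337
lead bot [0.09 1.  ] [-0.1  0.1 -0.7 -0.6 -1.2 -0.3 -0.1 -0.1  0.  -0.8 -0.6 -0.5] med -0.4 px/m 345.6579299589431
case left [ 0.99 -0.13] [-0.1  0.4 -0.2  0.1  0.  -0.2  1.   0.2  0.3  0.9  0.2 -1. ] med 0.15 px/m 378.5146306680455
case right [ 0.98 -0.19] [ 0.4 -0.1  0.2 -0.1  0.4  0.9  0.3  0.2  0.1 -0.3  0.1  0.4] med 0.2 px/m 372.4121326568874
case back [0.1  0.99] [ 0.4  0.6  0.8  0.2  0.3  0.5  0.7  0.   0.1  0.5  0.6 -0.1] med 0.45 px/m 378.5146306680455
```

Request:
carry_out:
  series:
    - [-0.005,-0.007,0.01,0,0,0,5.0]
    - [0,0,0.01,-0.1,0.05,1,5.0]
    - [0,0,0,-0.1,0,1,5.0]
    - [0,0,0,0,0,0.8,5.0]
    - [0,0,0,0,0,0,5.0]

```text
clock: 14.53
eef_pos: [0.5241, -0.2108, 0.0306]
tcp_rot: [2.266, 2.175, 0.001]
wrist_force: [-1.2, -0.4, -2.5]
finger_gap: 0.0555
```

```bash
python3 - <<'E'
from go import *
st();go(casew(-.185,-.001,.0275),near(down(-.043)))
E
```

```text
t 14.53 q [-0.54  0.43  1.71  0.    1.   -0.49] p [ 0.5241 -0.2108  0.0306] yaxis [ 0.999 -0.041  0.001] z [ 0.001 -0.    -1.   ] F [-1.2 -0.4 -2.5] gap 0.0555
target [ 0.5246 -0.2153  0.0275]: shift in tool axes now (cm) [-0.44  0.07  0.31] | turn first [0.001 0.    0.002] (0.0 rows), then shift [-0.44  0.07  0.31] | rows 0.1
```

Request:
carry_out:
  series:
    - [0,0,0,-0.4,0.05,0.25,5.0]
    - [0,0,0,-0.5,0,0.05,5.0]
    - [0,0,0,-0.5,0,0,5.0]
    - [0,0,0,-0.5,0,0,5.0]
    - [0,0,0,0,0,0,5.0]

```text
clock: 14.95
eef_pos: [0.5228, -0.2312, 0.0253]
tcp_rot: [-2.264, -2.175, 0.001]
wrist_force: [0.3, -0.3, -2.4]
finger_gap: 0.0559
```

```bash
cat >> go.py <<'E'
def cs():
    s=bot.observe(); print("case frame tcp mm",(1000*R.from_euler('z',-CA).apply(s['eef_pos']-[CX,CY,0])).round(1))
E
python3 - <<'E'
from go import *
st();cs();go(casew(-.16,-.001,.0275),near(down(-.043)))
S=vision.read_camera("side");crop(S,"pics/j1.png",290,255,360,335,9)
E
```

```text
t 14.95 q [-0.57  0.45  1.7  -0.    1.   -0.53] p [ 0.5228 -0.2312  0.0253] yaxis [ 0.999 -0.04  -0.002] z [-0.002  0.001 -1.   ] F [ 0.3 -0.3 -2.4] gap 0.0559
case frame tcp mm [-169.    -2.3   25.3]
target [ 0.5238 -0.2403  0.0275]: shift in tool axes now (cm) [-0.9   0.13 -0.22] | turn first [-0.002 -0.001  0.003] (0.0 rows), then shift [-0.9   0.14 -0.22] | rows 0.2
```

View pics/j1.png

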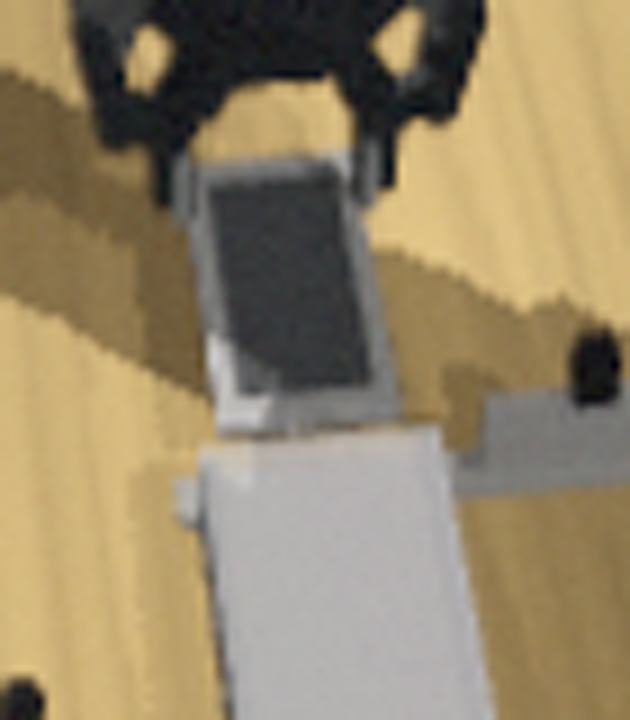

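Request:
carry_out:
  series:
    - [-0.002,0,0,0,0.12,-0.22,5.0]
    - [0,0,0,0,0,0,5.0]

```text
clock: 15.17
eef_pos: [0.5244, -0.2315, 0.0283]
tcp_rot: [-2.267, -2.175, -0.002]
wrist_force: [-0.3, 0.2, -2.1]
finger_gap: 0.0557
```

```bash
python3 - <<'E'
from go import *
st();cs()
E
```

```text
t 15.17 q [-0.57  0.45  1.69  0.    1.   -0.53] p [ 0.5244 -0.2315  0.0283] yaxis [ 0.999 -0.042  0.001] z [ 0.001  0.001 -1.   ] F [-0.3  0.2 -2.1] gap 0.0557
case frame tcp mm [-168.7   -0.7   28.3]
```

Request:
carry_out:
  series:
    - [0,0,0,-0.6,0,0.05,5.0]
    - [0,0,0,-0.6,0,0,5.0]
    - [0,0,0,-0.6,0,0,5.0]
    - [0,0,0,-0.6,0,0,5.0]

```text
clock: 15.5
eef_pos: [0.5238, -0.2563, 0.0285]
tcp_rot: [2.264, 2.177, 0.003]
wrist_force: [-0.2, -0.2, -2.5]
finger_gap: 0.0557
```

```bash
python3 - <<'E'
from go import *
st();cs()
S=vision.read_camera("side");crop(S,"pics/j2.png",290,255,360,335,9)
E
```

```text
t 15.5 q [-0.6   0.46  1.67  0.    1.01 -0.57] p [ 0.5238 -0.2563  0.0285] yaxis [ 0.999 -0.039  0.002] z [ 0.002  0.001 -1.   ] F [-0.2 -0.2 -2.5] gap 0.0557
case frame tcp mm [-143.9   -0.5   28.5]
```

View pics/j2.png

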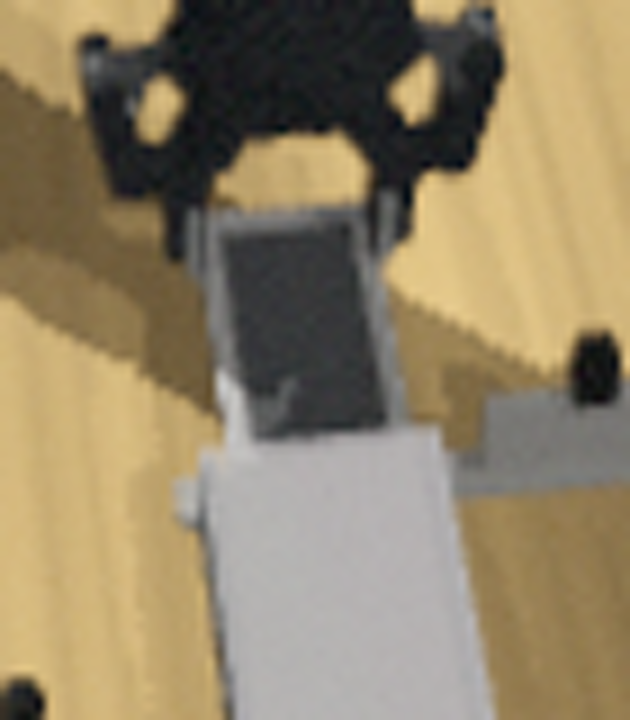

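Request:
carry_out:
  series:
    - [0,0,0,-0.8,0,0.02,5.0]
    - [0,0,0,-0.8,0,0,5.0]
    - [0,0,0,-0.8,0,0,5.0]
    - [0,0,0,-0.8,0,0,5.0]

```text
clock: 15.88
eef_pos: [0.5222, -0.2922, 0.0281]
tcp_rot: [2.264, 2.176, 0.002]
wrist_force: [-0.3, -0.1, -1.4]
finger_gap: 0.0559
```

```bash
python3 - <<'E'
from go import *
st();cs()
E
```

```text
t 15.88 q [-0.66  0.49  1.63  0.    1.02 -0.62] p [ 0.5222 -0.2922  0.0281] yaxis [ 0.999 -0.04   0.002] z [ 0.002  0.    -1.   ] F [-0.3 -0.1 -1.4] gap 0.0559
case frame tcp mm [-108.    -0.9   28.1]
```

Request:
carry_out:
  series:
    - [0,0,0,-0.7,0,0,5.0]
    - [0,0,0,-0.7,0,0,5.0]
    - [0,0,0,-0.7,0,0,5.0]
    - [0,0,0,-0.5,0,0,5.0]
    - [0,0,0,0,0,0,5.0]

```text
clock: 16.3
eef_pos: [0.5209, -0.3241, 0.0281]
tcp_rot: [2.266, 2.172, 0.002]
wrist_force: [0.2, -0.5, -1.3]
finger_gap: 0.0558
```

```bash
python3 - <<'E'
from go import *
st();cs()
S=vision.read_camera("side");crop(S,"pics/j3.png",290,245,370,335,8)
E
```

```text
t 16.3 q [-0.7   0.51  1.59  0.    1.04 -0.66] p [ 0.5209 -0.3241  0.0281] yaxis [ 0.999 -0.042  0.003] z [ 0.002 -0.001 -1.   ] F [ 0.2 -0.5 -1.3] gap 0.0558
case frame tcp mm [-76.1  -1.2  28.1]
```

View pics/j3.png

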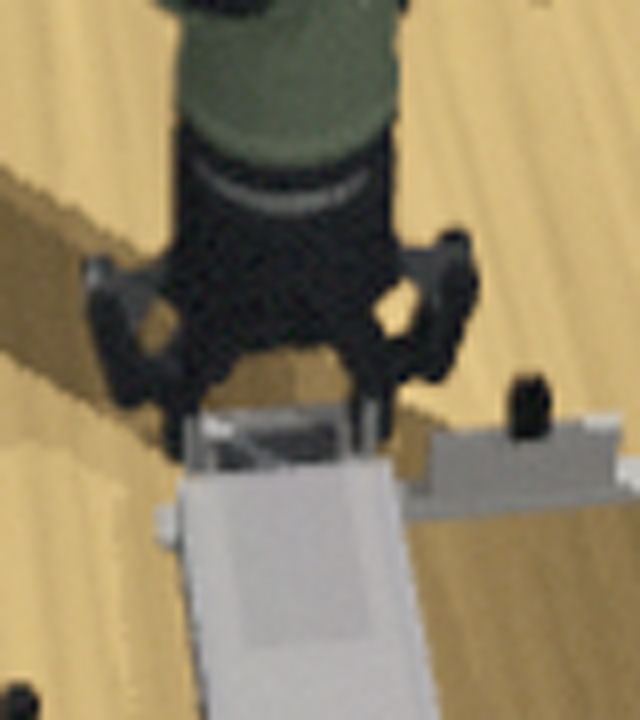

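Request:
carry_out:
  series:
    - [0,0,0,0,0,0,6.6]
    - [0,0,0,0,0,0,6.7]
    - [0,0,0,0,0,0,6.7]
    - [0,0,0,0.5,0.1,0,6.7]
    - [0,0,0,1,0,0,6.7]
    - [0,0,0,1,0,0,6.7]
    - [0,0,0,1,0,0,6.7]
    - [0,0,0,0.7,0,0,6]
    - [0,0,0,0,0,0,3]

```text
clock: 17.1
eef_pos: [0.525, -0.2753, 0.0296]
tcp_rot: [2.263, 2.175, 0.004]
wrist_force: [-0.1, -1.2, -0.2]
finger_gap: 0.0489
```

```bash
python3 - <<'E'
from go import *
st();cs();go(casew(-.112,0,.0285),near(down(CA+np.pi/2)))
S=vision.read_camera("side");crop(S,"pics/j4.png",290,245,370,335,8)
E
```

```text
t 17.1 q [-0.63  0.48  1.64  0.    1.02 -0.59] p [ 0.525  -0.2753  0.0296] yaxis [ 0.999 -0.04   0.004] z [ 0.004 -0.001 -1.   ] F [-0.1 -1.2 -0.2] gap 0.0489
case frame tcp mm [-125.     1.4   29.6]
target [ 0.5233 -0.2883  0.0285]: shift in tool axes now (cm) [-1.3  -0.13  0.11] | turn first [ 0.004  0.001 -0.007] (0.1 rows), then shift [-1.3  -0.14  0.11] | rows 0.3
```

View pics/j4.png

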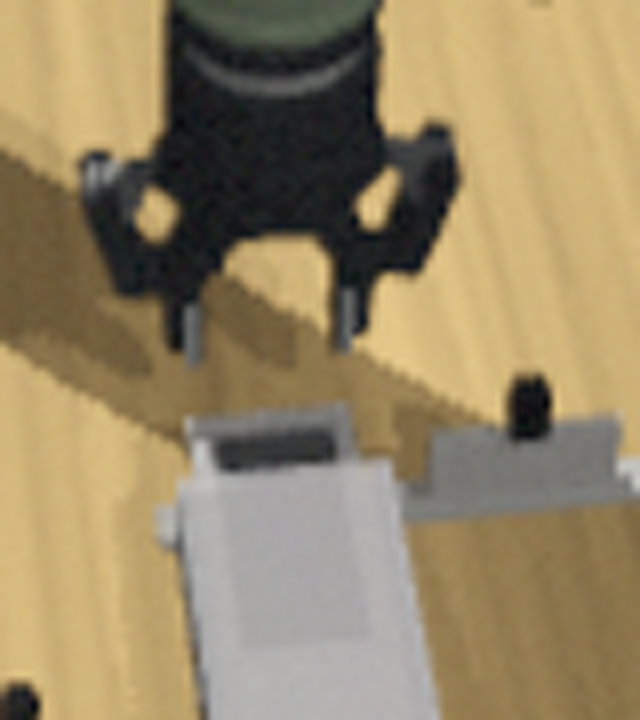

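Request:
carry_out:
  series:
    - [0.004,0,-0.007,-0.5,-0.12,0.12,4]
    - [0,0,0,-0.8,0,0,4]
    - [0,0,0,-0.8,0,0,4]
    - [0,0,0,-0.7,0,0,4]
    - [0,0,0,-0.5,0,0,4]

```text
clock: 17.57
eef_pos: [0.5227, -0.3113, 0.0284]
tcp_rot: [2.254, 2.187, -0.002]
wrist_force: [0.3, 0.8, 1.0]
finger_gap: 0.0398
```

```bash
python3 - <<'E'
from go import *
st();cs()
E
```

```text
t 17.57 q [-0.68  0.51  1.6  -0.    1.03 -0.65] p [ 0.5227 -0.3113  0.0284] yaxis [ 1.   -0.03 -0.  ] z [-0.    -0.001 -1.   ] F [0.3 0.8 1. ] gap 0.0398
case frame tcp mm [-89.    0.2  28.4]
```

Pushing now; go slowly to the mouth plane.

Request:
carry_out:
  series:
    - [0,0,0,-0.5,0,0,4]
    - [0,0,0,-0.5,0,0,4]
    - [0,0,0,-0.3,0,0,4]
    - [0,0,0,-0.2,0,0,4]

```text
clock: 17.9
eef_pos: [0.5219, -0.3289, 0.0283]
tcp_rot: [-2.258, -2.181, -0.003]
wrist_force: [1.8, 11.0, 3.7]
finger_gap: 0.0396
```

```bash
python3 - <<'E'
from go import *
st();cs()
S=vision.read_camera("side");crop(S,"pics/j5.png",290,245,370,335,8)
E
```

```text
t 17.9 q [-0.7   0.52  1.58  0.    1.04 -0.67] p [ 0.5219 -0.3289  0.0283] yaxis [ 0.999 -0.035 -0.   ] z [ 0.     0.003 -1.   ] F [ 1.8 11.   3.7] gap 0.0396
case frame tcp mm [-71.3  -0.1  28.3]
```

View pics/j5.png

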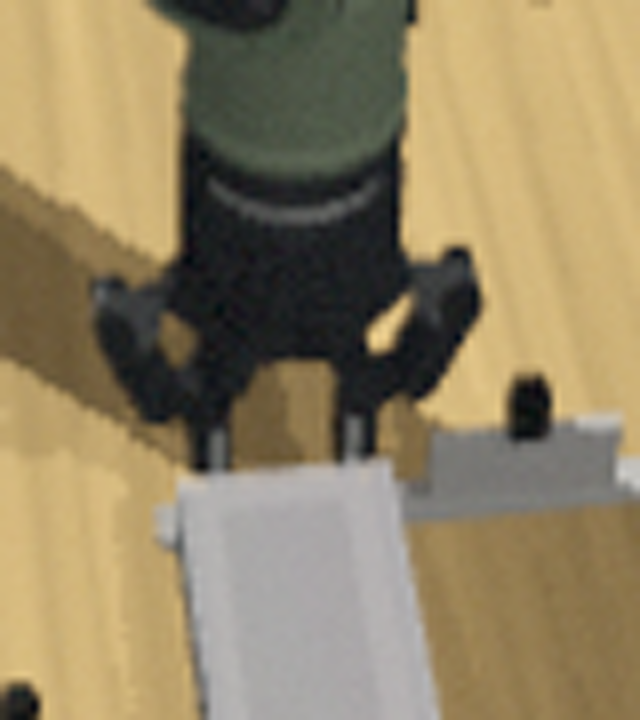

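Request:
carry_out:
  series:
    - [0,0,0,1,0,0,4]
    - [0,0,0,1.5,0,0,4]
    - [0,0,0,1,0,-1,4]
    - [0,0,0,0,0,-3,4]
    - [0,0,0,0,0,-3,4]
    - [0,0,0,0,0,-2,4]
    - [0,0,0,0,0,0,4]

```text
clock: 18.53
eef_pos: [0.521, -0.2855, 0.1206]
tcp_rot: [-2.249, -2.181, 0.001]
wrist_force: [0.7, -0.8, 0.6]
finger_gap: 0.04
```

```bash
python3 - <<'E'
from go import *
st();cs();go(casew(-.067,.09,.11),near(down(CA+np.pi/2)))
T=vision.read_camera("top");crop(T,"pics/k1.png",400,150,480,230,7)
S=vision.read_camera("side");crop(S,"pics/k2.png",290,265,390,345,7)
E
```

```text
t 18.53 q [-0.65  0.36  1.59  0.    1.2  -0.62] p [ 0.521  -0.2855  0.1206] yaxis [ 0.999 -0.031 -0.007] z [-0.006  0.006 -1.   ] F [ 0.7 -0.8  0.6] gap 0.04
case frame tcp mm [-114.6   -2.3  120.6]
target [ 0.6117 -0.3362  0.11  ]: shift in tool axes now (cm) [-4.78  9.23  0.98] | turn first [-0.007 -0.006  0.002] (0.1 rows), then shift [-4.76  9.23  1.06] | rows 2.5
```

View pics/k2.png

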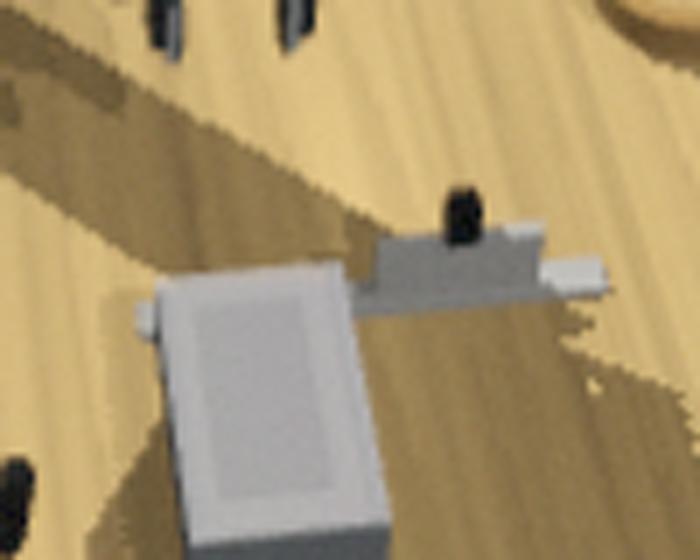

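View pics/k1.png

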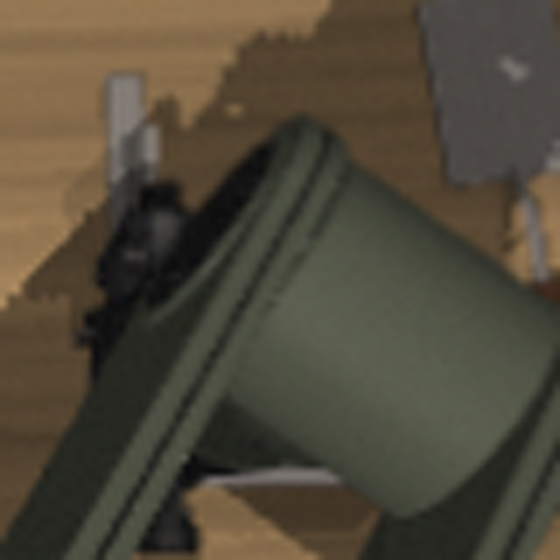

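Request:
carry_out:
  series:
    - [-0.007,-0.006,0,-0.8,1.5,0,4]
    - [0,0,0,-1.2,2.3,0,4]
    - [0,0,0,-1.2,2.3,0.3,4]
    - [0,0,0,-1.0,2,0.3,4]
    - [0,0,0,-0.3,0.7,0,4]
    - [0,0,0,0,0,0,4]

```text
clock: 19.13
eef_pos: [0.6018, -0.3262, 0.0987]
tcp_rot: [-2.237, -2.173, 0.008]
wrist_force: [0.1, 0.3, -0.7]
finger_gap: 0.0397
```

```bash
python3 - <<'E'
from go import *
st();cs();go(casew(-.067,.09,.05),near(down(CA+np.pi/2)))
E
```

```text
t 19.13 q [-0.62  0.57  1.33 -0.    1.26 -0.59] p [ 0.6018 -0.3262  0.0987] yaxis [ 0.999 -0.029 -0.02 ] z [-0.02   0.013 -1.   ] F [ 0.1  0.3 -0.7] gap 0.0397
case frame tcp mm [-76.6  79.7  98.7]
target [ 0.6117 -0.3362  0.05  ]: shift in tool axes now (cm) [-1.02  1.12  4.84] | turn first [-0.02  -0.012  0.003] (0.2 rows), then shift [-0.96  1.03  4.87] | rows 1.2
```

Request:
carry_out:
  series:
    - [-0.02,-0.012,0,-0.5,0.5,0,4]
    - [0,0,0,-0.4,0.4,0,4]
    - [0,0,0,0,0,0,4]
    - [0,0,0,0,0,0.8,4]
    - [0,0,0,0,0,0.8,4]
    - [0,0,0,0,0,0,4]

```text
clock: 19.63
eef_pos: [0.6058, -0.3327, 0.0775]
tcp_rot: [-2.248, -2.183, 0.003]
wrist_force: [-1.6, 0.7, -0.8]
finger_gap: 0.04
```

```bash
python3 - <<'E'
from go import *
st();cs();go(casew(-.067,.09,.05),near(down(CA+np.pi/2)))
E
```

```text
t 19.63 q [-0.63  0.59  1.34 -0.    1.21 -0.6 ] p [ 0.6058 -0.3327  0.0775] yaxis [ 1.    -0.029 -0.007] z [-0.007  0.004 -1.   ] F [-1.6  0.7 -0.8] gap 0.04
case frame tcp mm [-70.3  83.9  77.5]
target [ 0.6117 -0.3362  0.05  ]: shift in tool axes now (cm) [-0.34  0.62  2.74] | turn first [-0.007 -0.004  0.003] (0.1 rows), then shift [-0.33  0.61  2.75] | rows 0.7
```

Request:
carry_out:
  series:
    - [-0.007,-0.004,0,-0.3,0.4,0,4]
    - [0,0,0,0,0.3,0.5,4]
    - [0,0,0,0,0,0.8,4]
    - [0,0,0,0,0,0.8,4]
    - [0,0,0,0,0,0,4]

```text
clock: 20.05
eef_pos: [0.6128, -0.3358, 0.0543]
tcp_rot: [2.253, 2.188, 0.001]
wrist_force: [-0.6, 0.4, -0.6]
finger_gap: 0.0399
```

```bash
python3 - <<'E'
from go import *
st();cs();go(casew(-.067,.09,.05),near(down(CA+np.pi/2)))
E
```

```text
t 20.05 q [-0.63  0.63  1.34  0.    1.17 -0.6 ] p [ 0.6128 -0.3358  0.0543] yaxis [ 1.    -0.029  0.001] z [ 0.001 -0.    -1.   ] F [-0.6  0.4 -0.6] gap 0.0399
case frame tcp mm [-67.4  91.   54.3]
target [ 0.6117 -0.3362  0.05  ]: shift in tool axes now (cm) [-0.04 -0.1   0.43] | turn first [0.001 0.    0.003] (0.0 rows), then shift [-0.04 -0.1   0.43] | rows 0.1
```

Request:
carry_out:
  series:
    - [0,0,0,0,-0.1,0.3,2]
    - [0,0,0,0,0,0,0.5]
    - [0,0,0,0,0,0,0.5]
    - [0,0,0,0,0,0,0.5]
    - [0,0,0,0,0,0,0.5]
    - [0,0,0,0,0,0,0.5]
    - [0,0,0,0,-0.7,0,0.5]
    - [0,0,0,0,-1.2,0,0.5]
    - [0,0,0,0,-1.2,0,0.5]
    - [0,0,0,0,-1.2,0,0.5]
    - [0,0,0,0,-1.2,0,0.5]
  squeeze: 50

```text
clock: 20.97
eef_pos: [0.5571, -0.334, 0.0501]
tcp_rot: [2.248, 2.187, 0.004]
wrist_force: [0.5, -1.0, -2.4]
finger_gap: 0.0124
```

```bash
python3 - <<'E'
from go import *
st();cs();go(casew(-.067,.0,.05),near(down(CA+np.pi/2)))
E
```

```text
t 20.97 q [-0.67  0.54  1.49  0.    1.11 -0.65] p [ 0.5571 -0.334   0.0501] yaxis [ 1.    -0.027  0.006] z [ 0.006 -0.002 -1.   ] F [ 0.5 -1.  -2.4] gap 0.0124
case frame tcp mm [-67.3  35.3  50.1]
target [ 0.5218 -0.3332  0.05  ]: shift in tool axes now (cm) [-0.02 -3.53 -0.02] | turn first [0.006 0.002 0.005] (0.1 rows), then shift [-0.03 -3.53  0.01] | rows 0.8
```

Request:
carry_out:
  series:
    - [0,0,0,0,-1,0,0.5]
    - [0,0,0,0,-1,0,0.5]
    - [0,0,0,0,-0.8,0,0.5]
    - [0,0,0,0,-0.6,0,0.5]
    - [0,0,0,0,-0.4,0,0.5]

```text
clock: 21.38
eef_pos: [0.5205, -0.3332, 0.0502]
tcp_rot: [2.242, 2.174, 0.018]
wrist_force: [23.2, 0.9, -17.6]
finger_gap: 0.0123
```

```bash
python3 - <<'E'
from go import *
st();cs()
E
```

```text
t 21.38 q [-0.71  0.48  1.58  0.01  1.06 -0.69] p [ 0.5205 -0.3332  0.0502] yaxis [ 0.999 -0.031  0.021] z [ 0.021 -0.005 -1.   ] F [ 23.2   0.9 -17.6] gap 0.0123
case frame tcp mm [-67.   -1.3  50.2]
```

Request:
carry_out:
  series:
    - [0.02,0,0,0,0.15,0,3]
    - [0,0,0,0,0,0,4]
    - [0,0,0,0,0,0,4]
    - [0,0,0,0,0,-3,4]
    - [0,0,0,0,0,-3,4]
    - [0,0,0,0,0,-3,5]
    - [0,0,0,0,0,-3,6]
    - [0,0,0,2,0,0,6.5]
    - [0,0,0,4,0,0,6.5]
    - [0,0,0,4,0,0,6.5]
    - [0,0,0,4,0,0,6.5]
    - [0,0,0,2,0,0,6.5]

```text
clock: 22.38
eef_pos: [0.5241, -0.1749, 0.1779]
tcp_rot: [2.262, 2.169, -0.005]
wrist_force: [-0.9, -0.7, -0.7]
finger_gap: 0.065
```

```bash
python3 - <<'E'
from go import *
st()
T=vision.read_camera("top");crop(T,"pics/l1.png",180,150,380,290,4)
S=vision.read_camera("side");crop(S,"pics/l2.png",240,140,380,345,3)
crop(S,"pics/l3.png",290,265,390,345,7)
E
```

```text
t 22.38 q [-0.48  0.21  1.66 -0.01  1.27 -0.43] p [ 0.5241 -0.1749  0.1779] yaxis [ 0.999 -0.042  0.003] z [ 0.003 -0.008 -1.   ] F [-0.9 -0.7 -0.7] gap 0.065
```

View pics/l1.png

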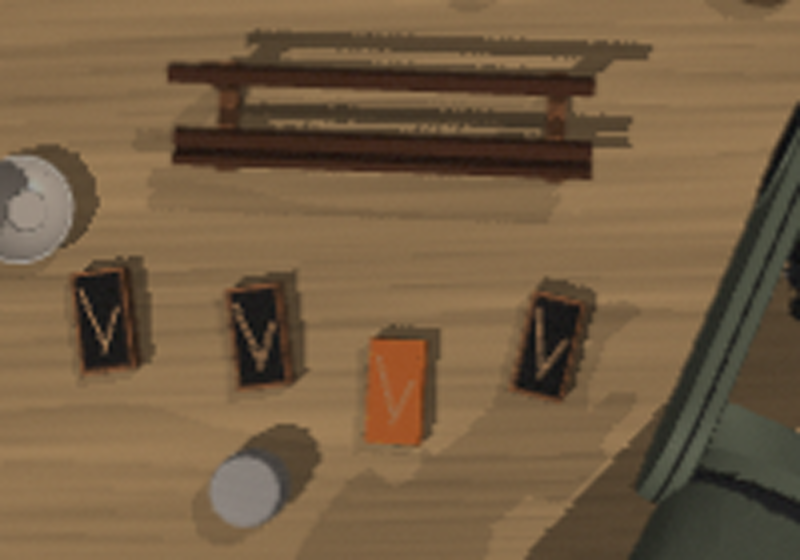

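View pics/l2.png

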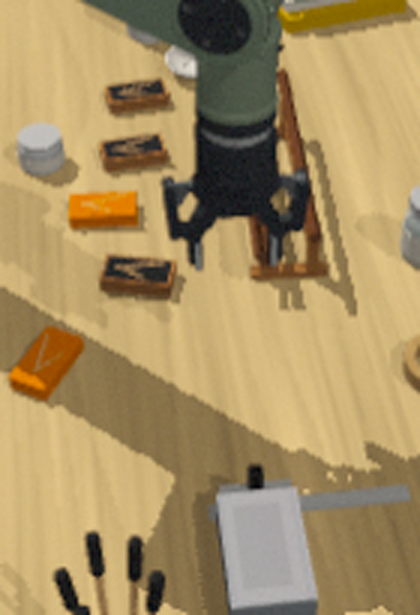

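View pics/l3.png

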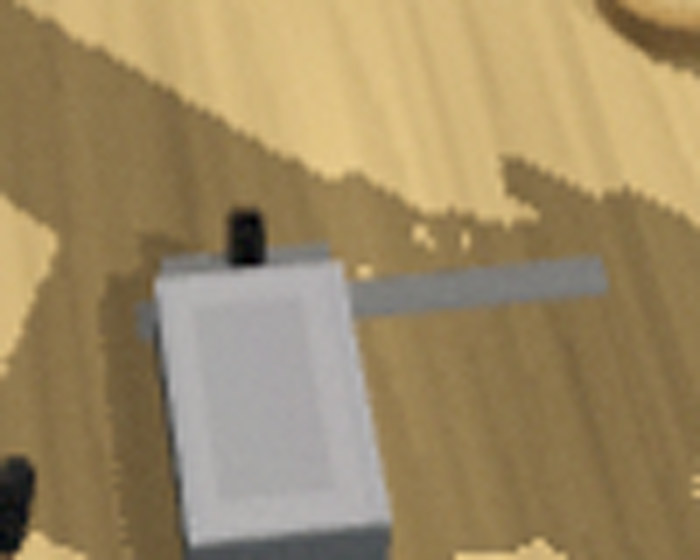

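```bash
cat > ov.py <<'E'
from go import *
B={"A":(.4687,.3643,.074),"B":(.4514,.2371,.097),"C":(.4384,.0034,-.251)}
def ov(cam,box,f,fn):
    d=vision.read_camera(cam); c0,r0,c1,r1=box
    im=cv2.resize(d["img"][r0:r1,c0:c1,::-1],None,fx=f,fy=f,interpolation=cv2.INTER_CUBIC)
    for x,y,a in B.values():
        for z in (0,.02):
            P=R.from_euler('z',a).apply([[.042,.0225,z],[.042,-.0225,z],[-.042,-.0225,z],[-.042,.0225,z]])+[x,y,0]
            q=((proj(d,P)-[c0,r0]+.5)*f-.5).round().astype(np.int32); cv2.polylines(im,[q],True,(0,255,0) if z else (255,255,0),1)
    cv2.imwrite(fn,im)
if __name__=="__main__":
    ov("top",(190,205,340,260),5,"pics/m1.png"); ov("side",(260,155,310,245),8,"pics/m2.png")
E
python3 ov.py
```

```text
(no output)
```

View pics/m1.png

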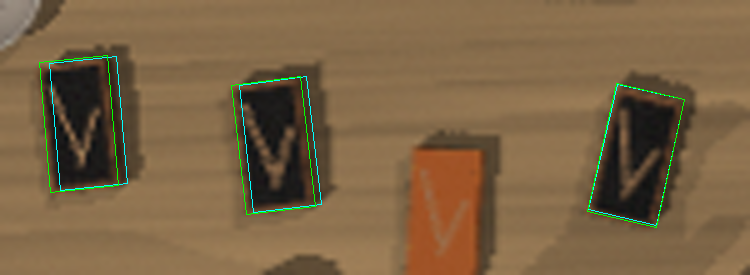

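View pics/m2.png

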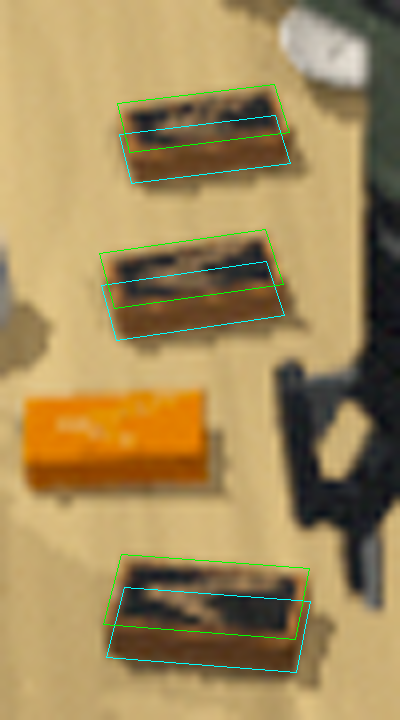

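Request:
carry_out:
  series:
    - [0,0,-0.114,0,0,0,6.5]
    - [0,0,-0.114,0,0,0,6.5]
    - [0,0,-0.114,0,0,0,6.5]
    - [0,0,-0.114,0,0,0,6.5]
    - [0,0,-0.114,0,0,0,6.5]
    - [0,0,-0.114,0,0,0,6.5]
    - [0,0,-0.114,0,0,0,6.5]
    - [0,0,-0.114,0,0,0,6.5]
    - [0,0,-0.114,0,0,0,6.5]
    - [0,0,-0.114,0,0,0,6.5]
    - [0,0,-0.114,0,0,0,6.5]
    - [0,0,-0.114,0,0,0,6.5]

```text
clock: 23.58
eef_pos: [0.5221, -0.2018, 0.1774]
tcp_rot: [0.317, 3.123, -0.03]
wrist_force: [0.5, 0.2, 1.2]
finger_gap: 0.0649
```

```bash
python3 - <<'E'
from go import *
st(); go([.4384,.0034,.08],near(down(1.32)))
E
```

```text
t 23.58 q [-0.51  0.22  1.64 -0.02  1.27 -1.88] p [ 0.5221 -0.2018  0.1774] yaxis [ 0.201  0.979 -0.019] z [ 0.   -0.02 -1.  ] F [0.5 0.2 1.2] gap 0.0649
target [0.4384 0.0034 0.08  ]: shift in tool axes now (cm) [12.37 18.6   9.33] | turn first [-0.019  0.005  0.048] (0.4 rows), then shift [13.2  17.8   9.74] | rows 5.8
```

Request:
carry_out:
  series:
    - [-0.019,0.005,0.048,1,1.4,0,6.5]
    - [0,0,0,2,2.7,1.2,6.5]
    - [0,0,0,2,2.7,1.5,6.5]
    - [0,0,0,2,2.7,1.5,6.5]
    - [0,0,0,2,2.7,1.5,6.5]
    - [0,0,0,2,2.7,1.5,6.5]
    - [0,0,0,1,1.5,1,6.5]
    - [0,0,0,0,0,0,6.5]

```text
clock: 24.25
eef_pos: [0.4473, -0.0263, 0.0923]
tcp_rot: [0.426, 3.106, -0.014]
wrist_force: [-0.4, 0.6, 0.3]
finger_gap: 0.0649
```

```bash
python3 - <<'E'
from go import *
st(); go([.4384,.0034,.05],near(down(1.32)))
E
```

```text
t 24.25 q [-0.25  0.11  1.98 -0.01  1.05 -1.54] p [ 0.4473 -0.0263  0.0923] yaxis [ 0.269  0.963 -0.008] z [ 0.006 -0.01  -1.   ] F [-0.4  0.6  0.3] gap 0.0649
target [0.4384 0.0034 0.05  ]: shift in tool axes now (cm) [1.69 2.66 4.19] | turn first [-0.008  0.008 -0.022] (0.2 rows), then shift [1.6  2.66 4.23] | rows 1.3
```

Request:
carry_out:
  series:
    - [-0.008,0.008,-0.022,0.6,1,0,6.5]
    - [0,0,0,0.7,1.1,0,6.5]
    - [0,0,0,0.2,0.3,0.5,6.5]
    - [0,0,0,0,0,1.2,6.5]
    - [0,0,0,0,0,1.2,6.5]
    - [0,0,0,0,0,0,6.5]

```text
clock: 24.75
eef_pos: [0.445, -0.0031, 0.0657]
tcp_rot: [0.397, 3.106, -0.004]
wrist_force: [0.1, 0.9, -0.8]
finger_gap: 0.0652
```

```bash
python3 - <<'E'
from go import *
st(); go([.4384,.0034,.002],near(down(1.32)))
E
```

```text
t 24.75 q [-0.2   0.15  2.   -0.    0.98 -1.52] p [ 0.445  -0.0031  0.0657] yaxis [ 0.251  0.968 -0.001] z [ 0.009 -0.004 -1.   ] F [ 0.1  0.9 -0.8] gap 0.0652
target [0.4384 0.0034 0.002 ]: shift in tool axes now (cm) [0.86 0.47 6.36] | turn first [-0.001  0.01  -0.003] (0.1 rows), then shift [0.8  0.47 6.37] | rows 1.5
```

Request:
carry_out:
  series:
    - [0,0.01,0,0.6,0.35,0,6.5]
    - [0,0,0,0.2,0.1,0,6.5]
    - [0,0,0,0,0,0,6.5]
    - [0,0,0,0,0,1.3,6.5]
    - [0,0,0,0,0,1.3,6.5]
    - [0,0,0,0,0,1.3,6.5]
    - [0,0,0,0,0,0.5,6.5]
    - [0,0,0,0,0,0,6.5]

```text
clock: 25.42
eef_pos: [0.4453, 0.0012, 0.0265]
tcp_rot: [0.4, 3.103, -0.004]
wrist_force: [-0.1, -0.5, -0.0]
finger_gap: 0.0651
```

```bash
python3 - <<'E'
from go import *
st(); go([.4384,.0034,.002],near(down(1.32)))
E
```

```text
t 25.42 q [-0.19  0.22  2.02 -0.    0.89 -1.5 ] p [0.4453 0.0012 0.0265] yaxis [ 0.253  0.967 -0.001] z [ 0.013 -0.004 -1.   ] F [-0.1 -0.5 -0. ] gap 0.0651
target [0.4384 0.0034 0.002 ]: shift in tool axes now (cm) [0.75 0.05 2.44] | turn first [-0.001  0.013 -0.005] (0.1 rows), then shift [0.72 0.05 2.45] | rows 0.6
```

Request:
carry_out:
  series:
    - [0,0.013,0,0.5,0,0,6.5]
    - [0,0,0,0.3,0,0.8,6.5]
    - [0,0,0,0.1,0,0.9,6.5]
    - [0,0,0,0,0,0.5,6.5]
    - [0,0,0,0,0,0,6.5]

```text
clock: 25.83
eef_pos: [0.438, 0.0032, 0.0051]
tcp_rot: [0.401, 3.112, -0.002]
wrist_force: [-0.0, 0.5, 0.6]
finger_gap: 0.0648
```

```bash
python3 - <<'E'
from go import *
st(); go([.4384,.0034,.002],near(down(1.32)))
E
```

```text
t 25.83 q [-0.19  0.26  2.04 -0.    0.84 -1.5 ] p [0.438  0.0032 0.0051] yaxis [ 0.253  0.967 -0.001] z [ 0.004 -0.002 -1.   ] F [-0.   0.5  0.6] gap 0.0648
target [0.4384 0.0034 0.002 ]: shift in tool axes now (cm) [-0.03  0.03  0.31] | turn first [-0.001  0.004 -0.005] (0.1 rows), then shift [-0.03  0.03  0.31] | rows 0.1
```

Request:
carry_out:
  series:
    - [0,0.004,0,0,0,0.25,5]
    - [0,0,0,0,0,0,3.8]
    - [0,0,0,0,0,0,3.8]
    - [0,0,0,0,0,0,3.8]
    - [0,0,0,0,0,0,3.8]
  squeeze: 50

```text
clock: 26.25
eef_pos: [0.4384, 0.0031, 0.0024]
tcp_rot: [-0.401, -3.116, 0.001]
wrist_force: [0.4, -0.3, 0.1]
finger_gap: 0.0438
```

```bash
python3 - <<'E'
from go import *
st()
E
```

```text
t 26.25 q [-0.19  0.27  2.03 -0.    0.84 -1.5 ] p [0.4384 0.0031 0.0024] yaxis [ 0.253  0.967 -0.001] z [-0.    -0.001 -1.   ] F [ 0.4 -0.3  0.1] gap 0.0438
```

Request:
carry_out:
  series:
    - [0,0,0,0,0,-2,3.8]
    - [0,0,0,0,0,-3,3.8]
    - [0,0,0,0,0,-3,3.8]
    - [0,0,0,0,0,-3,3.8]
    - [0,0,0,0,0,-2,3.8]
    - [0,0,0,0,0,0,3.8]

```text
clock: 26.75
eef_pos: [0.4353, 0.0037, 0.1354]
tcp_rot: [-0.4, -3.107, 0.0]
wrist_force: [0.8, 0.0, -0.8]
finger_gap: 0.0437
```

```bash
cat >> go.py <<'E'
RT=RR*R.from_matrix(np.diag([-1.,1,-1]))
def rs():
    s=bot.observe(); Rc=R.from_rotvec(s["tcp_rot"]); print("rails frame tcp mm",(1000*RR.inv().apply(s['eef_pos']-[RX,RY,.056])).round(1),"turn to RT",(Rc.inv()*RT).as_rotvec().round(3))
E
python3 - <<'E'
from go import *
st(); rs(); go(railw(.045,-.095,.06),RT)
E
```

```text
t 26.75 q [-0.19  0.02  1.96 -0.    1.17 -1.5 ] p [0.4353 0.0037 0.1354] yaxis [ 0.254  0.967 -0.001] z [-0.009  0.001 -1.   ] F [ 0.8  0.  -0.8] gap 0.0437
rails frame tcp mm [ -88.5 -134.7  142.8] turn to RT [-0.05  -0.531 -0.184]
target [0.5947 0.0326 0.1305]: shift in tool axes now (cm) [-14.69   6.84   0.36] | turn first [-0.05  -0.531 -0.184] (4.5 rows), then shift [-13.35   3.97   8.28] | rows 3.9
```

Request:
carry_out:
  series:
    - [-0.01,-0.106,-0.037,0,0,0,3.8]
    - [-0.01,-0.106,-0.037,0,0,0,3.8]
    - [-0.01,-0.106,-0.037,0,0,0,3.8]
    - [-0.01,-0.106,-0.037,0,0,0,3.8]
    - [-0.01,-0.106,-0.037,0,0,0,3.8]
    - [0,0,0,-1.5,0.4,0,3.8]
    - [0,0,0,-2.5,0.7,0.5,3.8]
    - [0,0,0,-2.5,0.7,1.5,3.8]
    - [0,0,0,-2.5,0.7,1.5,3.8]
    - [0,0,0,-2.5,0.7,1.5,3.8]
    - [0,0,0,-1.5,0.5,1,3.8]
    - [0,0,0,0,0,0,3.8]

```text
clock: 27.75
eef_pos: [0.5627, 0.0378, 0.1228]
tcp_rot: [0.078, 2.631, -0.021]
wrist_force: [-0.3, 0.3, -0.2]
finger_gap: 0.0433
```

```bash
python3 - <<'E'
from go import *
st(); rs(); go(railw(.045,-.095,.03),RT)
E
```

```text
t 27.75 q [-0.1   0.05  2.06  0.04  0.52 -1.63] p [0.5627 0.0378 0.1228] yaxis [ 0.06   0.998 -0.   ] z [ 0.487 -0.029 -0.873] F [-0.3  0.3 -0.2] gap 0.0433
rails frame tcp mm [ 13.2 -92.   69.5] turn to RT [ 0.004 -0.014  0.007]
target [0.6097 0.0316 0.1045]: shift in tool axes now (cm) [-3.24 -0.34  3.9 ] | turn first [ 0.004 -0.014  0.007] (0.1 rows), then shift [-3.18 -0.3   3.95] | rows 1.2
```

Request:
carry_out:
  series:
    - [0.004,-0.014,0.007,-1,-0.1,0,3.8]
    - [0,0,0,-1.1,-0.1,0,3.8]
    - [0,0,0,-0.9,-0.1,0.5,3.8]
    - [0,0,0,0,0,1.2,3.8]
    - [0,0,0,0,0,1.2,3.8]
    - [0,0,0,0,0,0.5,3.8]
    - [0,0,0,0,0,0,3.8]

```text
clock: 28.33
eef_pos: [0.6056, 0.0301, 0.1065]
tcp_rot: [0.091, 2.619, -0.025]
wrist_force: [-0.9, 0.2, 0.1]
finger_gap: 0.0438
```

```bash
python3 - <<'E'
from go import *
st(); rs(); go(railw(.045,-.095,.0055),RT)
S=vision.read_camera("side");crop(S,"pics/n1.png",290,150,370,245,8)
E
```

```text
t 28.33 q [-0.1   0.16  1.98  0.03  0.47 -1.63] p [0.6056 0.0301 0.1065] yaxis [ 0.07   0.998 -0.001] z [ 0.497 -0.035 -0.867] F [-0.9  0.2  0.1] gap 0.0438
rails frame tcp mm [ 42.6 -96.8  33.7] turn to RT [-0.002 -0.002 -0.001]
target [0.6219 0.0308 0.0833]: shift in tool axes now (cm) [-0.25  0.19  2.82] | turn first [-0.002 -0.002 -0.001] (0.0 rows), then shift [-0.24  0.18  2.82] | rows 0.7
```

View pics/n1.png

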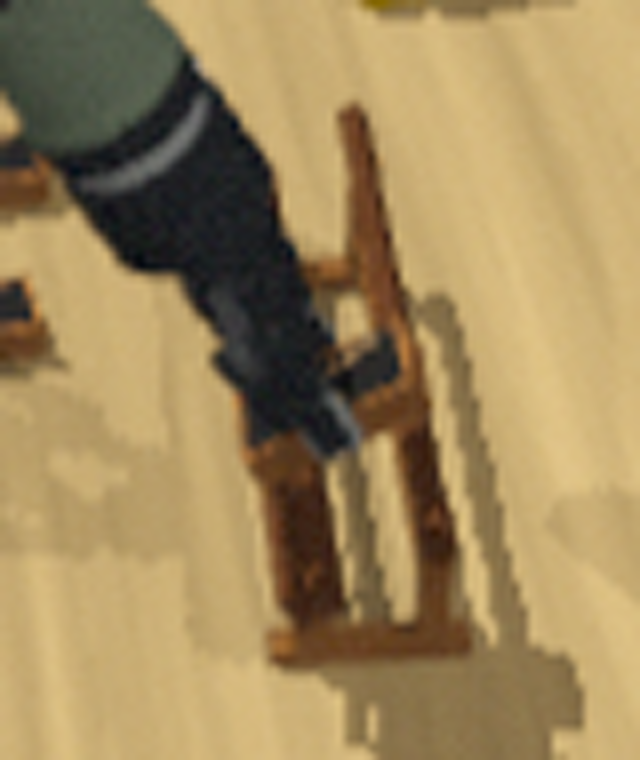

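Request:
carry_out:
  series:
    - [0,0,0,-0.2,0.1,0.5,3.8]
    - [0,0,0,-0.1,0,0.8,3.8]
    - [0,0,0,0,0,0.8,3.8]
    - [0,0,0,0,0,0.3,3.8]
    - [0,0,0,0,0,0,3.8]

```text
clock: 28.8
eef_pos: [0.6218, 0.0296, 0.0878]
tcp_rot: [0.092, 2.616, -0.026]
wrist_force: [-0.1, -0.6, -0.9]
finger_gap: 0.044
```

```bash
python3 - <<'E'
from go import *
st(); rs(); go(railw(.045,-.095,.0025),RT)
E
```

```text
t 28.8 q [-0.1   0.23  1.95  0.03  0.43 -1.62] p [0.6218 0.0296 0.0878] yaxis [ 0.07   0.998 -0.001] z [ 0.499 -0.036 -0.866] F [-0.1 -0.6 -0.9] gap 0.044
rails frame tcp mm [ 47.3 -96.1   9.4] turn to RT [-0.002  0.001 -0.002]
target [0.6234 0.0307 0.0807]: shift in tool axes now (cm) [0.23 0.12 0.69] | turn first [-0.002  0.001 -0.002] (0.0 rows), then shift [0.23 0.11 0.69] | rows 0.2
```

Request:
carry_out:
  series:
    - [0,0,0,0.2,0,0.3,3.8]
    - [0,0,0,0,0,0.3,3.8]
    - [0,0,0,0,0,0.2,3.8]
    - [0,0,0,0,0,0,3.8]

```text
clock: 29.13
eef_pos: [0.6228, 0.0298, 0.0825]
tcp_rot: [0.09, 2.617, -0.026]
wrist_force: [0.5, -0.1, 0.1]
finger_gap: 0.0439
```

```bash
python3 - <<'E'
from go import *
st(); rs(); go(railw(.042,-.095,.0025),RT)
E
```

```text
t 29.13 q [-0.1   0.24  1.95  0.03  0.42 -1.62] p [0.6228 0.0298 0.0825] yaxis [ 0.069  0.998 -0.002] z [ 0.498 -0.036 -0.866] F [ 0.5 -0.1  0.1] gap 0.0439
rails frame tcp mm [ 45.4 -95.9   4.4] turn to RT [-0.002 -0.001 -0.   ]
target [0.6208 0.0308 0.0792]: shift in tool axes now (cm) [0.34 0.09 0.19] | turn first [-0.002 -0.001 -0.   ] (0.0 rows), then shift [0.34 0.09 0.19] | rows 0.1
```

Request:
carry_out:
  series:
    - [0,0,0,0,0,0.25,3.8]
    - [0,0,0,0.2,0,0.1,3.8]
    - [0,0,0,0.2,0,0,3.8]

```text
clock: 29.38
eef_pos: [0.623, 0.0298, 0.0823]
tcp_rot: [0.089, 2.611, -0.027]
wrist_force: [0.1, 0.3, 0.2]
finger_gap: 0.0441
```

```bash
python3 - <<'E'
from go import *
st(); rs()
E
```

```text
t 29.38 q [-0.1   0.24  1.96  0.03  0.41 -1.63] p [0.623  0.0298 0.0823] yaxis [ 0.069  0.998 -0.002] z [ 0.504 -0.036 -0.863] F [0.1 0.3 0.2] gap 0.0441
rails frame tcp mm [ 45.5 -95.9   4.1] turn to RT [-0.002  0.006  0.   ]
```

Request:
carry_out:
  series:
    - [0,0,0,0,0,0.3,3.8]
    - [0,0,0,0,0,0.3,3.8]

```text
clock: 29.55
eef_pos: [0.6241, 0.0298, 0.0812]
tcp_rot: [0.087, 2.613, -0.028]
wrist_force: [-26.4, -7.8, 26.2]
finger_gap: 0.0442
```

```bash
python3 - <<'E'
from go import *
st(); rs()
S=vision.read_camera("side");crop(S,"pics/n2.png",290,150,370,245,8)
E
```

```text
t 29.55 q [-0.1   0.25  1.95  0.03  0.41 -1.63] p [0.6241 0.0298 0.0812] yaxis [ 0.067  0.998 -0.003] z [ 0.502 -0.037 -0.864] F [-26.4  -7.8  26.2] gap 0.0442
rails frame tcp mm [ 45.9 -95.8   2.6] turn to RT [-0.002  0.004  0.002]
```

View pics/n2.png

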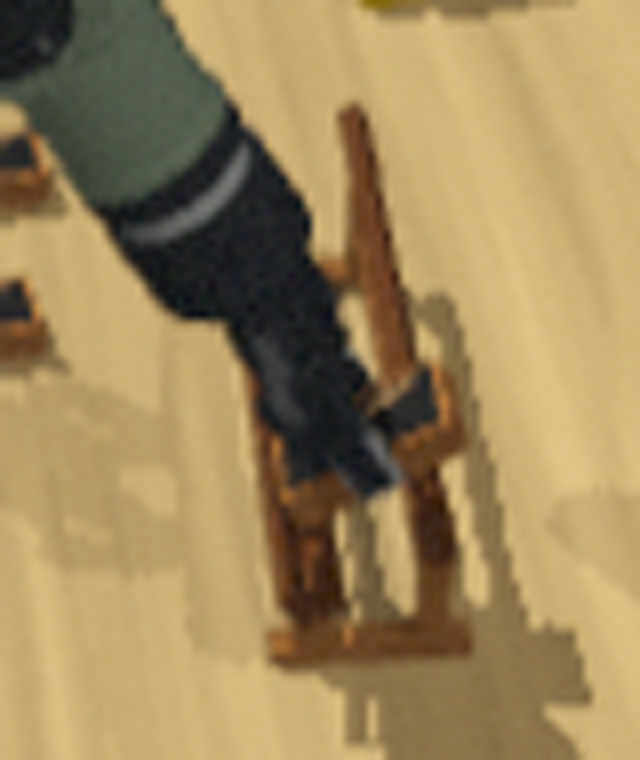

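Request:
carry_out:
  series:
    - [0,0,0,0.1,0,-0.1,3.8]
    - [0,0,0,0.3,0,0,3.8]
    - [0,0,0,0.3,0,0,3.8]

```text
clock: 29.85
eef_pos: [0.6181, 0.0302, 0.0804]
tcp_rot: [0.087, 2.609, -0.028]
wrist_force: [4.4, 1.0, 2.6]
finger_gap: 0.0438
```

```bash
python3 - <<'E'
from go import *
st(); rs()
E
```

```text
t 29.85 q [-0.1   0.23  1.97  0.03  0.4  -1.63] p [0.6181 0.0302 0.0804] yaxis [ 0.067  0.998 -0.003] z [ 0.506 -0.037 -0.862] F [4.4 1.  2.6] gap 0.0438
rails frame tcp mm [ 40.3 -95.8   4.9] turn to RT [-0.002  0.008  0.002]
```

Request:
carry_out:
  series:
    - [0,0,0,0,0,0.1,5]
    - [0,0,0,0,0,0,6]
    - [0,0,0,0,0,0,6]
    - [0,0,0,0,0,-1.5,6]
    - [0,0,0,0,0,-3,6]
    - [0,0,0,0,0,-3,6.5]
    - [0,0,0,0,0,-3,6.5]
    - [0,0,0,1.5,1,-1.5,6.5]
    - [0,0,0,0,0,0,6.5]

```text
clock: 30.6
eef_pos: [0.541, 0.0454, 0.1711]
tcp_rot: [0.09, 2.623, -0.027]
wrist_force: [0.3, -0.5, -1.1]
finger_gap: 0.0651
```

```bash
cat > rv.py <<'E'
from go import *
import sys
def rv(fn,ys=(-.095,),cams=("side","top")):
    for c in cams:
        S=vision.read_camera(c); b,f=((290,150,370,245),8) if c=="side" else ((200,150,350,260),5)
        im=cv2.resize(S["img"][b[1]:b[3],b[0]:b[2],::-1],None,fx=f,fy=f,interpolation=cv2.INTER_CUBIC)
        for y in ys:
            P=np.array([railw(a,y+w,.02) for a,w in ((0,-.0225),(.084,-.0225),(.084,.0225),(0,.0225))])
            q=((proj(S,P)-[b[0],b[1]]+.5)*f-.5).round().astype(np.int32); cv2.polylines(im,[q],True,(0,255,0),1)
        cv2.imwrite(f"pics/{fn}_{c}.png",im)
E
python3 - <<'E'
from rv import *
st(); rv("o1",(-.096,))
E
```

```text
t 30.6 q [-0.08 -0.08  2.08  0.    0.63 -1.58] p [0.541  0.0454 0.1711] yaxis [ 0.069  0.998 -0.002] z [ 0.493 -0.036 -0.869] F [ 0.3 -0.5 -1.1] gap 0.0651
```

View pics/o1_side.png

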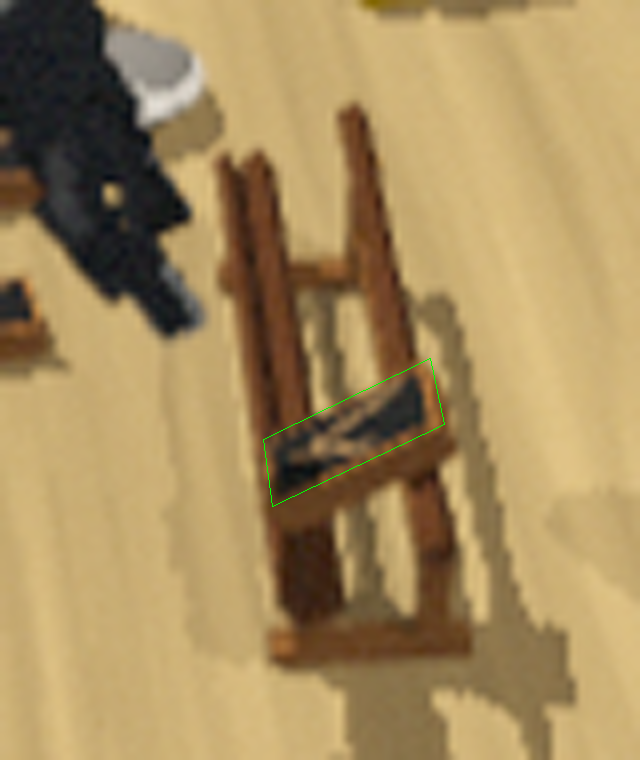

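View pics/o1_top.png

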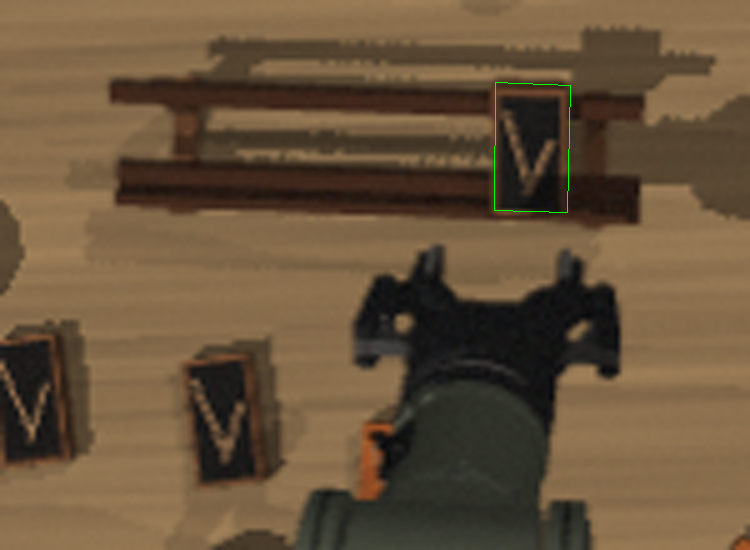

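```bash
python3 - <<'E'
from go import *
go([.4514,.2371,.1],near(down(1.668)))
E
```

```text
target [0.4514 0.2371 0.1   ]: shift in tool axes now (cm) [12.72 18.6   0.92] | turn first [-0.046  0.519 -0.162] (4.4 rows), then shift [ 7.34 20.07  7.18] | rows 5.4
```

Request:
carry_out:
  series:
    - [-0.009,0.104,-0.032,0,0,0,6.5]
    - [-0.009,0.104,-0.032,0,0,0,6.5]
    - [-0.009,0.104,-0.032,0,0,0,6.5]
    - [-0.009,0.104,-0.032,0,0,0,6.5]
    - [-0.009,0.104,-0.032,0,0,0,6.5]
    - [0,0,0,0.6,1.8,0,6.5]
    - [0,0,0,1.2,3.2,0.8,6.5]
    - [0,0,0,1.2,3.2,1,6.5]
    - [0,0,0,1.2,3.2,1,6.5]
    - [0,0,0,1.2,3.2,1,6.5]
    - [0,0,0,1,2.7,1,6.5]
    - [0,0,0,0,0,0,6.5]

```text
clock: 31.7
eef_pos: [0.4613, 0.2115, 0.1037]
tcp_rot: [0.142, -3.087, -0.004]
wrist_force: [0.0, -0.3, 0.3]
finger_gap: 0.0652
```

```bash
python3 - <<'E'
from go import *
st();go([.4514,.2371,.06],near(down(1.668)))
E
```

```text
t 31.7 q [ 0.25  0.24  1.79  0.01  1.16 -1.42] p [0.4613 0.2115 0.1037] yaxis [-0.091  0.996  0.005] z [-0.051  0.    -0.999] F [ 0.  -0.3  0.3] gap 0.0652
target [0.4514 0.2371 0.06  ]: shift in tool axes now (cm) [0.53 2.62 4.41] | turn first [ 0.005 -0.051 -0.006] (0.4 rows), then shift [0.74 2.64 4.37] | rows 1.2
```

Request:
carry_out:
  series:
    - [0.005,-0.051,-0.006,0.2,0.8,0,6.5]
    - [0,0,0,0.3,1.1,0,6.5]
    - [0,0,0,0.2,0.5,0.4,6.5]
    - [0,0,0,0,0,1.2,6.5]
    - [0,0,0,0,0,1.2,6.5]
    - [0,0,0,0,0,0,6.5]

```text
clock: 32.2
eef_pos: [0.4534, 0.2365, 0.0694]
tcp_rot: [0.157, -3.132, 0.003]
wrist_force: [-0.1, -0.2, -0.9]
finger_gap: 0.0652
```

```bash
python3 - <<'E'
from go import *
st();go([.4514,.2371,.002],near(down(1.668)))
E
```

```text
t 32.2 q [ 0.31  0.28  1.83 -0.    1.04 -1.36] p [0.4534 0.2365 0.0694] yaxis [-0.1    0.995 -0.002] z [-0.005 -0.002 -1.   ] F [-0.1 -0.2 -0.9] gap 0.0652
target [0.4514 0.2371 0.002 ]: shift in tool axes now (cm) [0.16 0.09 6.74] | turn first [-0.002 -0.005  0.003] (0.1 rows), then shift [0.2  0.08 6.74] | rows 1.6
```

Request:
carry_out:
  series:
    - [-0.002,0,0,0.15,0.1,0.5,6.5]
    - [0,0,0,0,0,1.3,6.5]
    - [0,0,0,0,0,1.3,6.5]
    - [0,0,0,0,0,1.3,6.5]
    - [0,0,0,0,0,1,6.5]
    - [0,0,0,0,0,0,6.5]

```text
clock: 32.7
eef_pos: [0.4571, 0.2365, 0.0141]
tcp_rot: [0.15, -3.136, -0.002]
wrist_force: [-0.8, -0.2, -0.8]
finger_gap: 0.0647
```

```bash
python3 - <<'E'
from go import *
st();go([.4514,.2371,.002],near(down(1.668)))
E
```

```text
t 32.7 q [ 0.31  0.37  1.84  0.    0.93 -1.36] p [0.4571 0.2365 0.0141] yaxis [-0.095  0.995  0.001] z [-0.002  0.001 -1.   ] F [-0.8 -0.2 -0.8] gap 0.0647
target [0.4514 0.2371 0.002 ]: shift in tool axes now (cm) [0.56 0.11 1.22] | turn first [ 0.001 -0.002 -0.002] (0.0 rows), then shift [0.56 0.11 1.21] | rows 0.3
```

Request:
carry_out:
  series:
    - [0,0,0,0.4,0.05,0.3,6.5]
    - [0,0,0,0.2,0,0.5,6.5]
    - [0,0,0,0,0,0.3,6.5]
    - [0,0,0,0,0,0,5]
    - [0,0,0,0,0,0,3.8]
    - [0,0,0,0,0,0,3.8]
    - [0,0,0,0,0,0,3.8]
    - [0,0,0,0,0,0,3.8]

```text
clock: 33.37
eef_pos: [0.4535, 0.237, 0.0051]
tcp_rot: [-0.148, 3.135, 0.004]
wrist_force: [-0.3, -0.5, -1.1]
finger_gap: 0.0435
```

```bash
python3 - <<'E'
from go import *
st()
E
```

```text
t 33.37 q [ 0.31  0.38  1.86  0.    0.9  -1.36] p [0.4535 0.237  0.0051] yaxis [-0.094  0.996  0.003] z [ 0.003  0.003 -1.   ] F [-0.3 -0.5 -1.1] gap 0.0435
```

Request:
carry_out:
  series:
    - [0,0,0,0,0,-2,3.8]
    - [0,0,0,0,0,-3,3.8]
    - [0,0,0,0,0,-3,3.8]
    - [0,0,0,0,0,-3,3.8]
    - [0,0,0,0,0,-2,3.8]
    - [0,0,0,0,0,0,3.8]

```text
clock: 33.87
eef_pos: [0.4502, 0.2357, 0.1379]
tcp_rot: [0.148, -3.133, -0.001]
wrist_force: [1.0, 0.9, -0.5]
finger_gap: 0.0439
```

```bash
python3 - <<'E'
from go import *
st(); rs(); go(railw(.045,0,.05),RT)
E
```

```text
t 33.87 q [ 0.31  0.17  1.79  0.    1.18 -1.36] p [0.4502 0.2357 0.1379] yaxis [-0.094  0.996  0.001] z [-0.005  0.    -1.   ] F [ 1.   0.9 -0.5] gap 0.0439
rails frame tcp mm [-88.1  97.8 145.4] turn to RT [ 0.043 -0.527  0.159]
target [0.6061 0.1271 0.1218]: shift in tool axes now (cm) [-14.51 -12.29   1.52] | turn first [ 0.043 -0.527  0.159] (4.4 rows), then shift [-13.31  -9.78   9.54] | rows 4.6
```

Request:
carry_out:
  series:
    - [0.009,-0.105,0.032,0,0,0,3.8]
    - [0.009,-0.105,0.032,0,0,0,3.8]
    - [0.009,-0.105,0.032,0,0,0,3.8]
    - [0.009,-0.105,0.032,0,0,0,3.8]
    - [0.009,-0.105,0.032,0,0,0,3.8]
    - [0,0,0,-1.5,-1,0.3,3.8]
    - [0,0,0,-2.7,-2,1.2,3.8]
    - [0,0,0,-2.7,-2,1.5,3.8]
    - [0,0,0,-2.7,-2,1.5,3.8]
    - [0,0,0,-2.5,-1.8,1.5,3.8]
    - [0,0,0,-1,-0.8,1,3.8]
    - [0,0,0,0,0,0,3.8]

```text
clock: 34.87
eef_pos: [0.5874, 0.1254, 0.1282]
tcp_rot: [0.084, 2.627, -0.025]
wrist_force: [-0.9, 0.6, 0.1]
finger_gap: 0.0438
```

```bash
python3 - <<'E'
from go import *
st(); rs(); go(railw(.045,0,.03),RT)
E
```

```text
t 34.87 q [ 0.11  0.13  1.96 -0.17  0.55 -1.27] p [0.5874 0.1254 0.1282] yaxis [ 0.065  0.998 -0.002] z [ 0.49  -0.033 -0.871] F [-0.9  0.6  0.1] gap 0.0438
rails frame tcp mm [32.2 -2.9 64.9] turn to RT [ 0.    -0.01   0.004]
target [0.6161 0.1264 0.1045]: shift in tool axes now (cm) [-1.32  0.29  3.47] | turn first [ 0.    -0.01   0.004] (0.1 rows), then shift [-1.28  0.29  3.49] | rows 0.9
```

Request:
carry_out:
  series:
    - [0,-0.01,0.004,-0.6,0.1,0,3.8]
    - [0,0,0,-0.6,0.1,0.8,3.8]
    - [0,0,0,-0.1,0,1.2,3.8]
    - [0,0,0,0,0,1.2,3.8]
    - [0,0,0,0,0,1,3.8]
    - [0,0,0,0,0,0.3,3.8]
    - [0,0,0,0,0,0,3.8]

```text
clock: 35.45
eef_pos: [0.6158, 0.1282, 0.0883]
tcp_rot: [0.087, 2.625, -0.023]
wrist_force: [-0.3, 0.2, -0.8]
finger_gap: 0.0436
```

```bash
python3 - <<'E'
from go import *
st(); rs(); go(railw(.045,0,.0075),RT)
E
```

```text
t 35.45 q [ 0.11  0.25  1.92 -0.19  0.47 -1.24] p [0.6158 0.1282 0.0883] yaxis [0.066 0.998 0.   ] z [ 0.491 -0.033 -0.87 ] F [-0.3  0.2 -0.8] gap 0.0436
rails frame tcp mm [36.5  1.8 16.2] turn to RT [ 0.001 -0.009  0.001]
target [0.6273 0.1256 0.085 ]: shift in tool axes now (cm) [-0.86 -0.18  0.86] | turn first [ 0.001 -0.009  0.001] (0.1 rows), then shift [-0.85 -0.18  0.87] | rows 0.3
```

Request:
carry_out:
  series:
    - [0,-0.009,0,-0.5,0,0,3.8]
    - [0,0,0,-0.5,0,0,3.8]
    - [0,0,0,-0.2,0,0,3.8]
    - [0,0,0,0,0,0,3.8]

```text
clock: 35.78
eef_pos: [0.6257, 0.129, 0.095]
tcp_rot: [0.084, 2.616, -0.022]
wrist_force: [-0.8, -0.9, -0.8]
finger_gap: 0.0436
```

```bash
python3 - <<'E'
from go import *
st(); rs()
E
```

```text
t 35.78 q [ 0.11  0.26  1.9  -0.19  0.48 -1.25] p [0.6257 0.129  0.095 ] yaxis [0.064 0.998 0.   ] z [ 0.5   -0.032 -0.866] F [-0.8 -0.9 -0.8] gap 0.0436
rails frame tcp mm [48.3  3.3 17.1] turn to RT [0.002 0.001 0.003]
```

Request:
carry_out:
  series:
    - [0,0,0,0,0,0.5,3.8]
    - [0,0,0,0,0,0.5,3.8]
    - [0,0,0,0,0,0.3,3.8]
    - [0,0,0,0,0,0,3.8]

```text
clock: 36.12
eef_pos: [0.6342, 0.1288, 0.0862]
tcp_rot: [0.084, 2.612, -0.022]
wrist_force: [-5.9, -0.2, 7.7]
finger_gap: 0.0439
```

```bash
python3 - <<'E'
from go import *
st(); rs()
E
```

```text
t 36.12 q [ 0.11  0.29  1.89 -0.2   0.46 -1.24] p [0.6342 0.1288 0.0862] yaxis [0.064 0.998 0.001] z [ 0.503 -0.032 -0.863] F [-5.9 -0.2  7.7] gap 0.0439
rails frame tcp mm [51.3  3.7  5.3] turn to RT [0.002 0.005 0.003]
```

Request:
carry_out:
  series:
    - [0,0,0,0.3,0,-0.1,3.8]
    - [0,0,0,0.4,0,0,3.8]
    - [0,0,0,0.4,0,0,3.8]
    - [0,0,0,0.2,0,0,3.8]

```text
clock: 36.45
eef_pos: [0.6238, 0.1294, 0.081]
tcp_rot: [0.085, 2.608, -0.021]
wrist_force: [3.1, -2.2, 2.2]
finger_gap: 0.0435
```

```bash
python3 - <<'E'
from go import *
st(); rs()
E
```

```text
t 36.45 q [ 0.11  0.28  1.91 -0.21  0.43 -1.22] p [0.6238 0.1294 0.081 ] yaxis [0.064 0.998 0.001] z [ 0.507 -0.032 -0.861] F [ 3.1 -2.2  2.2] gap 0.0435
rails frame tcp mm [39.7  3.6  5.9] turn to RT [0.003 0.009 0.002]
```

Request:
carry_out:
  series:
    - [0,0,0,0,0,0,5]
    - [0,0,0,0,0,0,6]
    - [0,0,0,0,0,0,6]
    - [0,0,0,0,0,-1.5,6]
    - [0,0,0,0,0,-3,6]
    - [0,0,0,0,0,-3,6.5]
    - [0,0,0,0,0,-3,6.5]
    - [0,0,0,1.5,1,-1.5,6.5]
    - [0,0,0,0,0,0,6.5]

```text
clock: 37.2
eef_pos: [0.545, 0.1433, 0.1758]
tcp_rot: [0.088, 2.619, -0.023]
wrist_force: [-0.8, 0.0, -1.8]
finger_gap: 0.0651
```

```bash
python3 - <<'E'
from rv import *
st(); rv("o2",(-.096,.0035)); go([.4687,.3643,.1],near(down(1.645)))
E
```

```text
t 37.2 q [ 0.17 -0.02  2.01 -0.19  0.66 -1.21] p [0.545  0.1433 0.1758] yaxis [0.067 0.998 0.   ] z [ 0.496 -0.033 -0.867] F [-0.8  0.  -1.8] gap 0.0651
target [0.4687 0.3643 0.1   ]: shift in tool axes now (cm) [11.92 21.58  1.9 ] | turn first [-0.037  0.523 -0.138] (4.3 rows), then shift [ 6.24 22.69  7.61] | rows 5.9
```

View pics/o2_side.png

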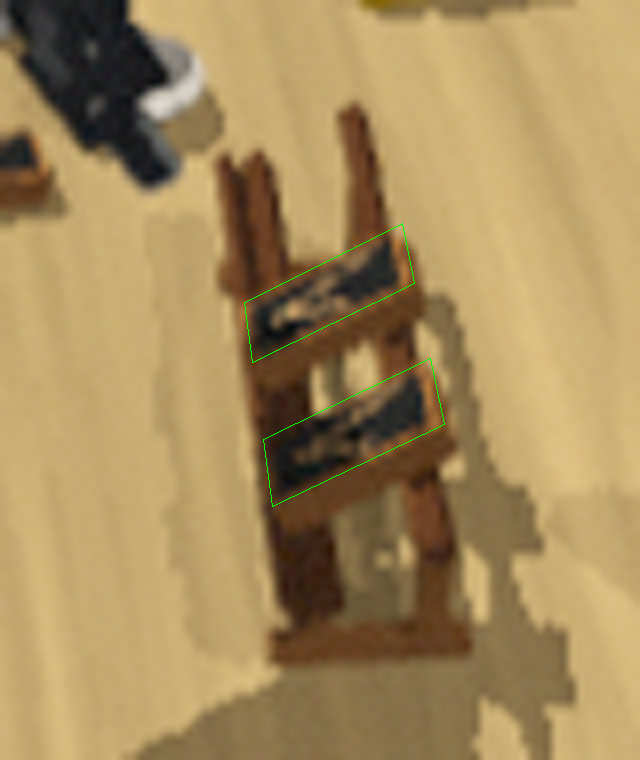

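View pics/o2_top.png

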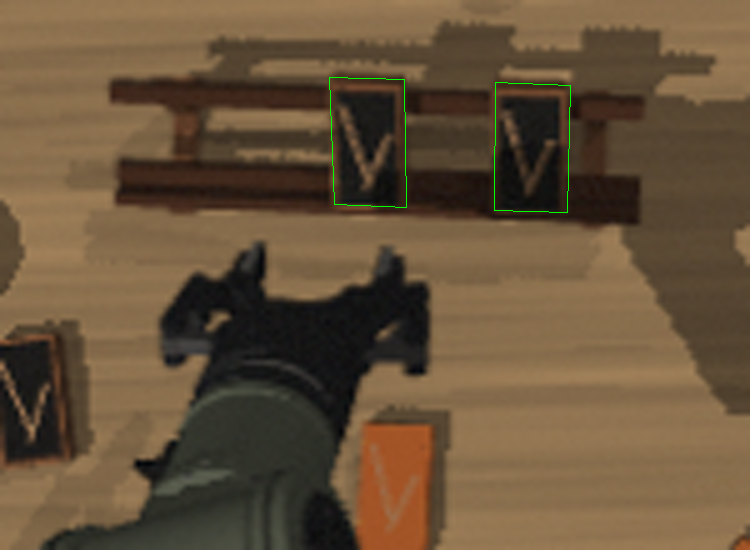

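Request:
carry_out:
  series:
    - [-0.007,0.105,-0.028,0,0,0,6.5]
    - [-0.007,0.105,-0.028,0,0,0,6.5]
    - [-0.007,0.105,-0.028,0,0,0,6.5]
    - [-0.007,0.105,-0.028,0,0,0,6.5]
    - [-0.007,0.1,-0.028,0,0,0,6.5]
    - [0,0,0,0.6,1.8,0,6.5]
    - [0,0,0,1.1,3.6,0.8,6.5]
    - [0,0,0,1.1,3.6,1,6.5]
    - [0,0,0,1.1,3.6,1,6.5]
    - [0,0,0,1.1,3.6,1,6.5]
    - [0,0,0,0.7,2.5,1,6.5]
    - [0,0,0,0,0,0,6.5]

```text
clock: 38.3
eef_pos: [0.4752, 0.324, 0.1082]
tcp_rot: [0.109, -3.095, 0.005]
wrist_force: [0.0, -0.1, -1.6]
finger_gap: 0.0646
```

```bash
python3 - <<'E'
from ov import *
st();go([.4687,.3643,.06],near(down(1.645)))
ov("side",(250,150,310,250),7,"pics/p1.png")
E
```

```text
t 38.3 q [ 0.44  0.36  1.62  0.02  1.2  -1.21] p [0.4752 0.324  0.1082] yaxis [-0.07   0.998 -0.002] z [-0.044 -0.005 -0.999] F [ 0.  -0.1 -1.6] gap 0.0646
target [0.4687 0.3643 0.06  ]: shift in tool axes now (cm) [0.15 4.08 4.82] | turn first [-0.002 -0.045 -0.004] (0.4 rows), then shift [0.35 4.07 4.82] | rows 1.5
```

View pics/p1.png

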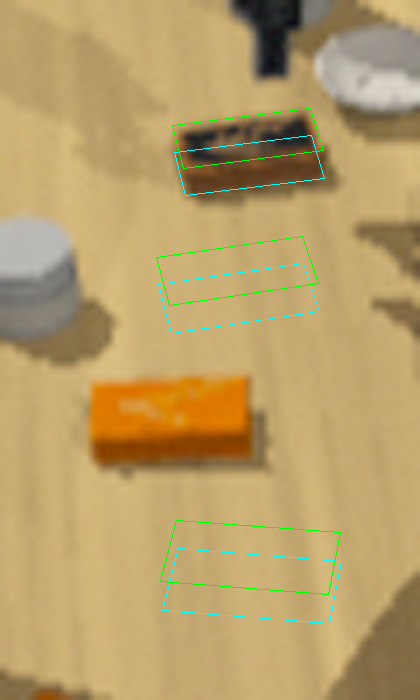

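Request:
carry_out:
  series:
    - [-0.002,-0.045,-0.004,0.1,1.2,0,6.5]
    - [0,0,0,0.1,1.6,0,6.5]
    - [0,0,0,0.1,0.9,0.4,6.5]
    - [0,0,0,0,0,1.2,6.5]
    - [0,0,0,0,0,1.2,6.5]
    - [0,0,0,0,0,0,6.5]

```text
clock: 38.85
eef_pos: [0.4754, 0.3546, 0.0744]
tcp_rot: [-0.11, 3.138, -0.009]
wrist_force: [-0.0, -0.0, -0.6]
finger_gap: 0.065
```

```bash
python3 - <<'E'
from go import *
st();go([.4687,.3643,.003],near(down(1.645)))
E
```

```text
t 38.85 q [ 0.5   0.42  1.62 -0.01  1.11 -1.14] p [0.4754 0.3546 0.0744] yaxis [-0.07   0.998 -0.006] z [ 0.002 -0.006 -1.   ] F [-0.  -0.  -0.6] gap 0.065
target [0.4687 0.3643 0.003 ]: shift in tool axes now (cm) [0.61 1.06 7.14] | turn first [-0.006  0.001 -0.004] (0.1 rows), then shift [0.6  1.02 7.14] | rows 1.7
```

Request:
carry_out:
  series:
    - [-0.006,0,-0.004,0.4,0.6,0,6.5]
    - [0,0,0,0.3,0.4,0,6.5]
    - [0,0,0,0,0,0.6,6.5]
    - [0,0,0,0,0,1.3,6.5]
    - [0,0,0,0,0,1.3,6.5]
    - [0,0,0,0,0,1.3,6.5]
    - [0,0,0,0,0,0.5,6.5]
    - [0,0,0,0,0,0,6.5]

```text
clock: 39.52
eef_pos: [0.4682, 0.3615, 0.0188]
tcp_rot: [-0.111, 3.139, -0.001]
wrist_force: [0.2, 0.4, 0.2]
finger_gap: 0.065
```

```bash
python3 - <<'E'
from go import *
st();go([.4687,.3643,.003],near(down(1.645)))
E
```

```text
t 39.52 q [ 0.51  0.49  1.65 -0.    1.   -1.13] p [0.4682 0.3615 0.0188] yaxis [-0.071  0.998 -0.001] z [ 0.001 -0.001 -1.   ] F [0.2 0.4 0.2] gap 0.065
target [0.4687 0.3643 0.003 ]: shift in tool axes now (cm) [-0.07  0.27  1.58] | turn first [-0.001  0.001 -0.004] (0.0 rows), then shift [-0.07  0.27  1.58] | rows 0.4
```

Request:
carry_out:
  series:
    - [0,0,0,0,0.25,0.4,6.5]
    - [0,0,0,0,0,0.6,6.5]
    - [0,0,0,0,0,0.5,6.5]
    - [0,0,0,0,0,0,5]
    - [0,0,0,0,0,0,3.8]
    - [0,0,0,0,0,0,3.8]
    - [0,0,0,0,0,0,3.8]
    - [0,0,0,0,0,0,3.8]

```text
clock: 40.18
eef_pos: [0.4698, 0.3654, 0.0045]
tcp_rot: [-0.112, 3.135, 0.002]
wrist_force: [-0.0, -0.4, -0.9]
finger_gap: 0.0441
```

```bash
python3 - <<'E'
from go import *
st()
E
```

```text
t 40.18 q [ 0.52  0.52  1.64 -0.    0.97 -1.13] p [0.4698 0.3654 0.0045] yaxis [-0.071  0.997  0.001] z [ 0.004  0.001 -1.   ] F [-0.  -0.4 -0.9] gap 0.0441
```

Request:
carry_out:
  series:
    - [0,0,0,0,0,-2,3.8]
    - [0,0,0,0,0,-3,3.8]
    - [0,0,0,0,0,-3,3.8]
    - [0,0,0,0,0,-3,3.8]
    - [0,0,0,0,0,-2,3.8]
    - [0,0,0,0,0,0,3.8]

```text
clock: 40.68
eef_pos: [0.4664, 0.3633, 0.1363]
tcp_rot: [0.111, -3.136, 0.005]
wrist_force: [1.3, -0.2, 0.1]
finger_gap: 0.0435
```

```bash
python3 - <<'E'
from go import *
st(); rs(); go(railw(.046,.1,.05),RT)
E
```

```text
t 40.68 q [ 0.52  0.33  1.59 -0.    1.22 -1.13] p [0.4664 0.3633 0.1363] yaxis [-0.071  0.997 -0.003] z [-0.003 -0.003 -1.   ] F [ 1.3 -0.2  0.1] gap 0.0435
rails frame tcp mm [-82.4 226.2 140.3] turn to RT [ 0.033 -0.526  0.136]
target [0.6138 0.2268 0.1223]: shift in tool axes now (cm) [-13.75 -14.66   1.39] | turn first [ 0.033 -0.526  0.136] (4.4 rows), then shift [-12.84 -12.62   9.03] | rows 4.8
```

Request:
carry_out:
  series:
    - [0.007,-0.105,0.027,0,0,0,3.8]
    - [0.007,-0.105,0.027,0,0,0,3.8]
    - [0.007,-0.105,0.027,0,0,0,3.8]
    - [0.007,-0.105,0.027,0,0,0,3.8]
    - [0.007,-0.105,0.027,0,0,0,3.8]
    - [0,0,0,-1.5,-1.5,0.3,3.8]
    - [0,0,0,-2.5,-2.5,1.2,3.8]
    - [0,0,0,-2.5,-2.5,1.3,3.8]
    - [0,0,0,-2.5,-2.5,1.3,3.8]
    - [0,0,0,-2.5,-2.4,1.3,3.8]
    - [0,0,0,-1,-1,1,3.8]
    - [0,0,0,0,0,0,3.8]

```text
clock: 41.68
eef_pos: [0.5944, 0.2262, 0.1316]
tcp_rot: [0.077, 2.618, -0.022]
wrist_force: [1.2, 1.0, -0.3]
finger_gap: 0.0439
```

```bash
python3 - <<'E'
from go import *
st(); rs(); go(railw(.046,.1,.03),RT)
E
```

```text
t 41.68 q [ 0.32  0.21  1.86 -0.33  0.61 -0.96] p [0.5944 0.2262 0.1316] yaxis [ 0.059  0.998 -0.001] z [ 0.498 -0.03  -0.867] F [ 1.2  1.  -0.3] gap 0.0439
rails frame tcp mm [33.9 98.1 67.7] turn to RT [ 0.004 -0.001  0.008]
target [0.6238 0.2261 0.105 ]: shift in tool axes now (cm) [-1.21  0.17  3.77] | turn first [ 0.004 -0.001  0.008] (0.1 rows), then shift [-1.21  0.19  3.77] | rows 1.0
```

Request:
carry_out:
  series:
    - [0.004,0,0.008,-0.7,0.1,0,3.8]
    - [0,0,0,-0.7,0.1,0.8,3.8]
    - [0,0,0,-0.3,0,1.2,3.8]
    - [0,0,0,-0.1,0,1.2,3.8]
    - [0,0,0,-0.1,0,1,3.8]
    - [0,0,0,0,0,0,3.8]

```text
clock: 42.18
eef_pos: [0.6312, 0.2288, 0.0995]
tcp_rot: [0.086, 2.623, -0.024]
wrist_force: [0.9, -0.1, -1.7]
finger_gap: 0.044
```

```bash
python3 - <<'E'
from go import *
st(); rs(); go(railw(.047,.1,.0075),RT)
E
```

```text
t 42.18 q [ 0.3   0.33  1.79 -0.34  0.56 -0.95] p [0.6312 0.2288 0.0995] yaxis [ 0.066  0.998 -0.001] z [ 0.494 -0.033 -0.869] F [ 0.9 -0.1 -1.7] gap 0.044
rails frame tcp mm [ 49.5 103.2  21.6] turn to RT [ 0.    -0.006  0.002]
target [0.6359 0.2253 0.086 ]: shift in tool axes now (cm) [ 0.24 -0.32  1.42] | turn first [ 0.    -0.006  0.002] (0.1 rows), then shift [ 0.25 -0.32  1.41] | rows 0.4
```

Request:
carry_out:
  series:
    - [0,-0.006,0,0,0,0.6,3.8]
    - [0,0,0,0,0,0.6,3.8]
    - [0,0,0,0,0,0.4,3.8]
    - [0,0,0,0,0,0.2,3.8]

```text
clock: 42.52
eef_pos: [0.639, 0.231, 0.0841]
tcp_rot: [0.08, 2.617, -0.025]
wrist_force: [-31.7, -5.8, 36.3]
finger_gap: 0.044
```

```bash
python3 - <<'E'
from go import *
st(); rs()
E
```

```text
t 42.52 q [ 0.3   0.37  1.78 -0.36  0.53 -0.94] p [0.639  0.231  0.0841] yaxis [ 0.061  0.998 -0.003] z [ 0.499 -0.033 -0.866] F [-31.7  -5.8  36.3] gap 0.044
rails frame tcp mm [ 48.5 105.9   4.5] turn to RT [ 0.001 -0.     0.007]
```

Request:
carry_out:
  series:
    - [0,0,0,0.2,0,-0.15,3.8]
    - [0,0,0,0.3,0,0,3.8]
    - [0,0,0,0.3,0,0,3.8]
    - [0,0,0,0.2,0,0,3.8]

```text
clock: 42.85
eef_pos: [0.6304, 0.2328, 0.083]
tcp_rot: [0.078, 2.613, -0.023]
wrist_force: [3.7, -2.0, 2.2]
finger_gap: 0.0436
```

```bash
python3 - <<'E'
from go import *
st(); rs()
E
```

```text
t 42.85 q [ 0.31  0.35  1.8  -0.38  0.52 -0.91] p [0.6304 0.2328 0.083 ] yaxis [ 0.06   0.998 -0.001] z [ 0.503 -0.031 -0.864] F [ 3.7 -2.   2.2] gap 0.0436
rails frame tcp mm [ 40.3 107.2   7.9] turn to RT [0.003 0.004 0.008]
```

Request:
carry_out:
  series:
    - [0,0,0,0,0,0.25,3.8]
    - [0,0,0,0,0,0.1,3.8]
    - [0,0,0,0,0,0,5]
    - [0,0,0,0,0,0,6]
    - [0,0,0,0,0,0,6]
    - [0,0,0,0,0,-1.5,6]
    - [0,0,0,0,0,-3,6]
    - [0,0,0,0,0,-3,6.5]
    - [0,0,0,0,0,-3,6.5]
    - [0,0,0,2,0,-2,6.5]
    - [0,0,0,3,0,-2,6.5]
    - [0,0,0,0,0,0,6.5]

```text
clock: 43.85
eef_pos: [0.5124, 0.2382, 0.1804]
tcp_rot: [0.084, 2.619, -0.025]
wrist_force: [-0.4, 0.7, -1.1]
finger_gap: 0.0651
```

```bash
python3 - <<'E'
from rv import *
st(); rv("o3",(-.096,.0035,.106))
for n in ("top","side"):
    d=vision.read_camera(n); cv2.imwrite(f"pics/{n}9.png",d["img"][:,:,::-1])
S=d;crop(S,"pics/q3.png",290,265,390,345,7)
E
```

```text
t 43.85 q [ 0.41  0.01  1.97 -0.35  0.73 -0.88] p [0.5124 0.2382 0.1804] yaxis [ 0.064  0.998 -0.002] z [ 0.497 -0.034 -0.867] F [-0.4  0.7 -1.1] gap 0.0651
```

View pics/o3_side.png

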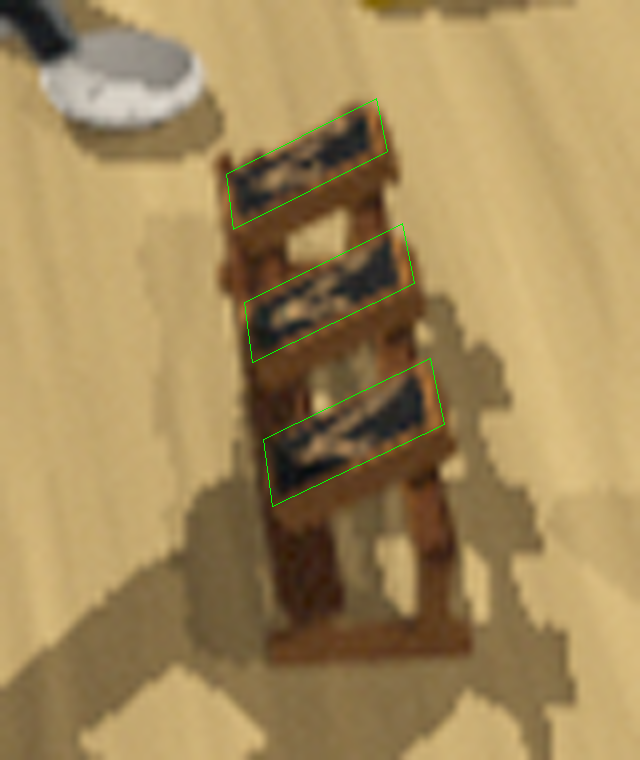

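View pics/o3_top.png

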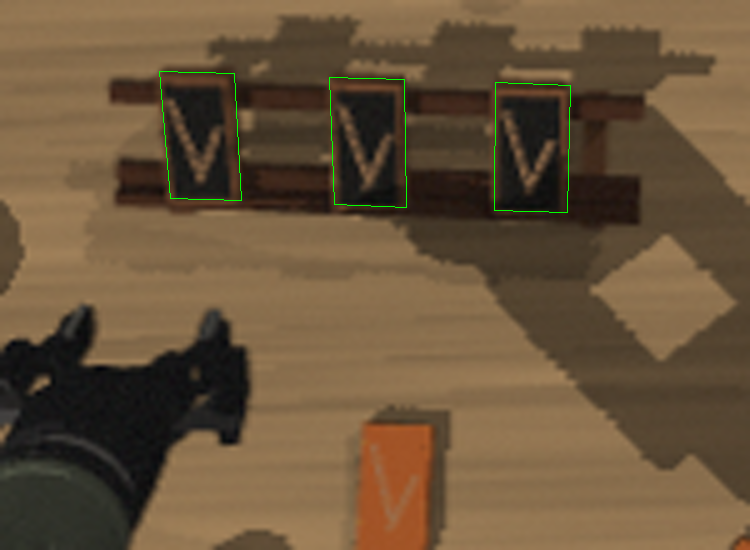

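View pics/top9.png

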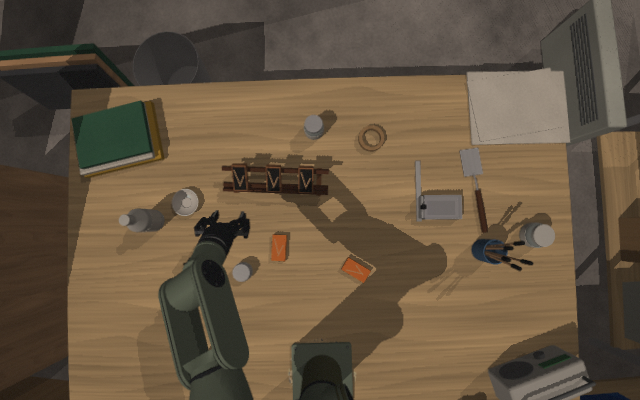

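View pics/side9.png

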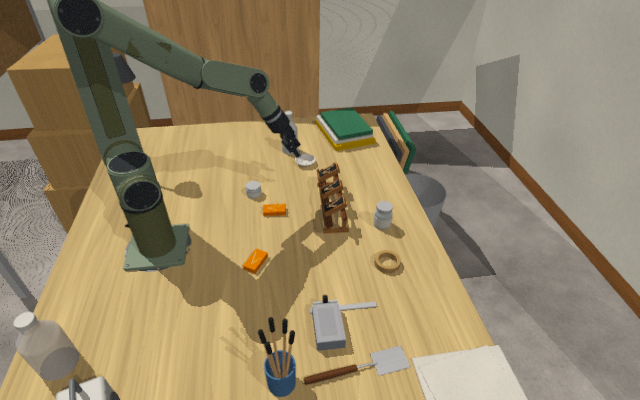

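View pics/q3.png

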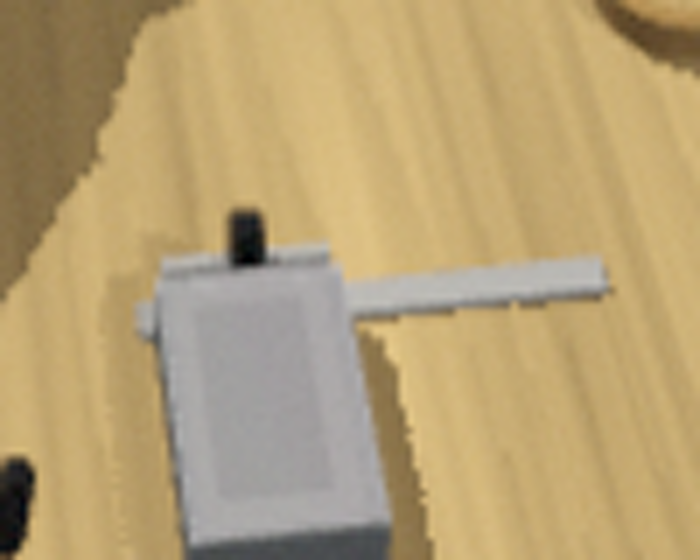

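```bash
python3 - <<'E'
from rig import bot
print(bot.finish_job()); print(bot.observe()["clock"])
E
```

```text
the job is handed in; nothing more can be done
None
the job is handed in; nothing more can be done
```

I handed the job in at about 44 s of the 210 s allowed; it reports no verdict, so the result below rests on my own checks.

- **Gate and plate:** I slid the gate open to its stop. One plate was on the table; I put it in the upper slot and pushed it until the fingers met the mouth. Then I slid the gate shut to its stop.
- **Woodblocks:** I found three dark woodblocks and laid them on the drying stand at about y = -96, 4 and 106 mm, each pushed against the lip. I left the two orange look-alikes alone.

**Last checks:** In the final pictures from both cameras, the blocks match the expected flat-on-the-rails outlines to within a few millimetres. The plate shows inside the case, the gate is shut and aligned with the case, and the other things look unmoved. The gripper was clear of everything.

**Doubts:**
- I judged the plate's depth from the finger contact (about 11 N with the TCP at x = -71 mm in the case frame), and never measured it directly.
- The last block met the rail with a brief 48 N at the wrist. It was pressed through the held block rather than by the gripper's body, so I don't think it breaks the 40 N limit.

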